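# Set a spring tester's limit hand from the master spring

### The arm

A 6-joint arm with a two-finger parallel gripper is mounted at the origin on a cart in front of the work surface, level with it; the furniture and walls round the work are solid. World frame = base frame: x ahead of the robot, y to its left, z up, the work surface at z = 0. Lengths are in m, angles in rad, forces in N, time in s.
With the tool pointing down it reaches from about 0.275 to 0.85 m from the base axis. Payload 5.2 kg.
Tool frame: the origin (TCP) lies midway between the tips of the shut fingers; the grasp point (between the pads) lies 19 mm behind it; z points along the fingers, y is the direction in which the jaws open and shut (so a half turn about z gives the same grasp; the last joint's range is limited). The gripper opens to 85 mm and grips with 20 to 120 N. Pads are 22 mm wide; open, the fingers measure 114 mm over their backs; the gripper's body (76 mm by 85 mm) begins 54 mm behind the grasp point. The pads swing forward as they close: fully open they stand 13 mm farther back than shut.
Start: joints at [0.959, 0.259, 1.535, -0, 1.348, -0.203], TCP at [0.219, 0.505, 0.231] pointing down, gripper open.
Joint ranges: [-3.14, 3.14], [-0.91, 2.08], [0.19, 2.58], [-1.22, 4.36], [0.22, 2.71], [-3.12, 3.12]. Speed limits (rad/s): [2.57, 2.57, 3.14, 3.14, 3.14, 3.14].

### API

Orientations are given as a unit quaternion [x, y, z, w].
In Python, from station import get_obs, camera, get_calibration, sign_off gives the robot as it stands.
- The arm moves only by the tool send_rows, never from a script. Its argument "moves" is one flat list of numbers, 7 for each row, row after row: the shift along the tool's x, y, z as a fraction of full scale, then the turn, a rotation vector about the tool's x, y, z as a fraction of full scale, then the closure in counts, from 0 (fully open) to 255 (shut). A call has 1 to 10 rows; each row shifts and turns the pose as measured when the row begins, along the tool's axes as they then stand; what a row does not reach is not made up. Full scale, the value 1, is 40 mm for a shift and 0.1 rad for a turn. A row lasts 1/10 s, in which the tool goes at most 50 mm and 8.59 degrees, less where a joint would pass 70% of its speed; a pose out of reach is approached as far as the arm can. A call with a number of a shift or a turn outside -1 to 1 is refused whole. A call with a gripper value outside its range is refused whole. The fingers move at their own pace and stop on an object; "force" is the grip in N (left out, the last holds). Time passes only in rows, so rows that do not move let the fingers close. It gives the time, the measured TCP pose, the force and the opening at its end, in the units of the state.
- get_obs(): the state, without advancing time (a new reading comes with each control period).
- camera(name): name is "side" or "top"; returns (picture, depth): 480x640x3 uint8, blue, green, red; 480x640 float32, m along the optical axis (not along the pixel's ray), 0 where there is no reading.
- get_calibration(name): a dict with "fx", "fy", "cx", "cy" (pixels), "origin" and "orientation" of the camera in the world. Camera axes: x right, y up, looking along -z (the intrinsics and any distortion apply to the point x, -y, -z); pixel columns grow to the right and rows downward; lengths in m; the calibration is good to about 2 mm. A picture is of the moment at which its call begins. get_calibration takes no time and is no camera call.
- sign_off(): hands the job in, once; it reports no verdict.
The state is a dict: "time_s": time; "joint_positions": joint angles; "qd": joint speeds; "tau": joint torques, N m; "eef_pos": TCP position; "ee_rot": TCP orientation; "force": force on the tool from outside, world axes, zero at the start; "torque": the same for the moment, N m; "gripper_width": finger opening in m.
Only numpy, scipy, OpenCV 4.12 (cv2) and the standard library are available. Lean on these libraries where they do the work, as an engineer would, in place of code of your own. Each camera call takes 0.05 s, during which the arm holds its last target.

### The job

Set the bench spring tester's limit hand from its master spring: lay the coil spring lengthwise on the tester's two bed rods, between the load plate and the carriage. Slide the carriage by its black post to squeeze the spring until you feel its side ear bear on the brass length stop with a light push of a few newtons, never more than about 10 N on the stop, and leave the carriage there. Then turn the limit hand round the dial by its finger post until it points exactly where the load needle points, let go, and leave the other things on the bench undisturbed.

Things in the scene. Friction and masses are not known exactly. Their poses are not given: they have to be found in the camera images.
- tester: grey bench spring tester, base 250 x 110 mm, fixed to the bench. Origin under the centre of its base at bench height; x runs along the bed from the carriage to the dial, z up. Two steel bed rods (8 mm thick, 20 mm apart) run along x at y = 0 and carry the spring with its axis 55 mm above the bench. The round dial is centred at x = +88 mm, its face 77 mm above the bench.
- load_plate_face (a point): centre of the steel load plate (34 mm disc, axis along the tester's x), on the face that looks at the carriage, 55 mm above the bench. The plate yields by up to about 4 mm under load and drives the needle.
- carriage: aluminium block 46 mm wide and 55 mm long that slides along the tester's x on the bed and stays where it is left (drag about 6.5 N). Origin: centre of its pressing face (34 mm disc), 55 mm above the bench; axes as the tester's. Its flat top is 71 mm above the bench, with a black round post on it.
- carriage_post (a point): black upright post of the carriage, 16 mm thick, standing from 71 to 103 mm above the bench; point on its axis 89 mm above the bench, 30 mm behind the pressing face. Pushed along the tester's +x it takes about 6.5 N before the spring is met and 10 to 11.5 N, slowly rising, when the spring is squeezed to the stop; beyond that the force rises steeply, and all of the rise bears on the stop.
- carriage_ear (a point): centre of the front face of the carriage's side ear, a lug at y = -38 mm of the tester that will meet the length stop
- length_stop: brass block 18 x 22 x 16 mm clamped on the scale rail beside the bed; origin on its striking face (the one that looks at the ear), in line with the ear, 16 mm above the bench; axes as the tester's. It does not yield; a knock or push of more than 12 N spoils its setting. The ear bears on it when their x along the tester agree.
- spring_mid (a point): middle of the steel coil spring, 30 mm outside diameter, 54 mm long when free, on its axis; x along its length (either end may be first). It starts lying in a wooden rest 90 x 64 mm, its axis 32 mm above the bench; the rest below it is narrower than the spring, its board 8 mm high. Squeezed lengthwise it pushes back about 0.2 N per mm.
- load_needle: black needle of the dial, moved by the load plate; origin on the dial's centre, x points along the needle to its tip. It turns clockwise seen from above as the load rises.
- limit_hand: limit hand: aluminium bezel ring round the dial with a short brass pointer inward; origin on the dial's centre, x points along the brass pointer's line outward, through the finger post. Turns about the vertical, stays where left (light drag, about 1 N at the post).
- limit_post (a point): finger post of the limit hand, upright, 10 mm thick, 45 mm from the dial's centre, standing from 80 to 108 mm above the bench; point on its axis 94 mm above the bench
- caliper: caliper lying on the bench, not to be disturbed
- glue_bottle: small glue bottle standing on the bench, 86 mm high, not to be disturbed
- side_cutters: pair of side cutters lying on the bench, not to be disturbed

How it is judged:
By the outcome, as a careful person would: the job done as asked, in the order asked, and still so for the second after the job is handed in, with the robot touching nothing.
It also fails if it takes over 64 s, if anything falls off the work surface, if the arm or the gripper's body presses on something with over 40 N, if the wrist force passes 120 N, or if a joint passes its speed limit or range.

## Working session

There is one attempt and no reset: what is moved stays moved. The work goes in short steps, Python scripts to look and compute and a tool call to move; the robot and the scene stay as the last step left them, time stands still between calls to the robot, and variables do not carry over. Pictures are saved under pics/ and viewed, and the job is handed in when it is done.

Besides the shell and the picture viewer there is one more tool, called after "Emit:" as name(argument=value, ...), one argument or row to a line, values as JSON. send_rows: Moves the arm, as the interface text tells. Shift numbers are shares of 40 mm and turn numbers shares of 0.1 rad, none past 1 either way. Its arguments: {"type":"object","properties":{"moves":{"type":"array"},"force":{"type":"number"}},"required":["moves"]}

```bash
ls; mkdir -p pics; python3 - <<'E'
from station import *
import cv2,pickle
o=get_obs();print(o)
for n in("side","top"):
    im,d=camera(n);cv2.imwrite(f"pics/{n}0.png",im);pickle.dump((im,d),open(f"{n}0.pkl","wb"));print(n,get_calibration(n),d.min(),d.max())
E
```

```text
pics
{'time_s': 0.0, 'joint_positions': array([ 9.59192190e-01,  2.59343380e-01,  1.53609293e+00,  2.13450148e-05,
        1.34800707e+00, -2.02830421e-01]), 'qd': array([ 0.00116391, -0.00108259, -0.0010702 ,  0.00028568,  0.00156742,
       -0.00112009]), 'tau': array([ 1.25051480e-03, -4.46025181e+01, -2.90579849e+01, -2.82087412e-04,
        1.16438430e-02, -4.15421459e-05]), 'eef_pos': array([0.21829095, 0.5042452 , 0.23047054]), 'ee_rot': array([ 2.02969050e-01,  9.79184716e-01, -8.45573706e-04, -3.76051918e-04]), 'force': array([-0.04319053, -0.2855812 ,  0.38379861]), 'torque': array([ 0.04429151,  0.0335634 , -0.01864215]), 'gripper_width': 0.08523988740049715}
side {'fx': 466.9448040449355, 'fy': 466.9448040449355, 'cx': 318.21992186017803, 'cy': 241.29429626756092, 'origin': array([0.284243  , 0.71332755, 0.41086983]), 'orientation': array([-0.11072174,  0.55532504,  0.81116303, -0.14618251])} 0.0 3.9996076
top {'fx': 572.8345385726284, 'fy': 572.8345385726284, 'cx': 316.99035935035454, 'cy': 232.2778707006093, 'origin': array([ 0.35066551, -0.00550023,  1.13754374]), 'orientation': array([-0.07878135,  0.08277643,  0.73303822, -0.6705196 ])} 0.0 2.1433444
```

View pics/side0.png

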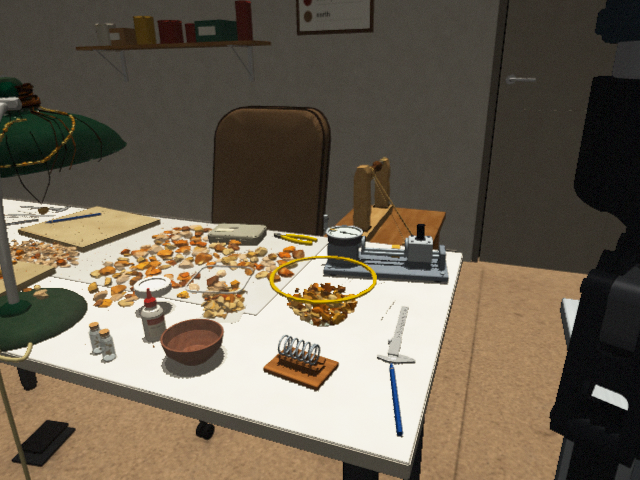

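View pics/top0.png

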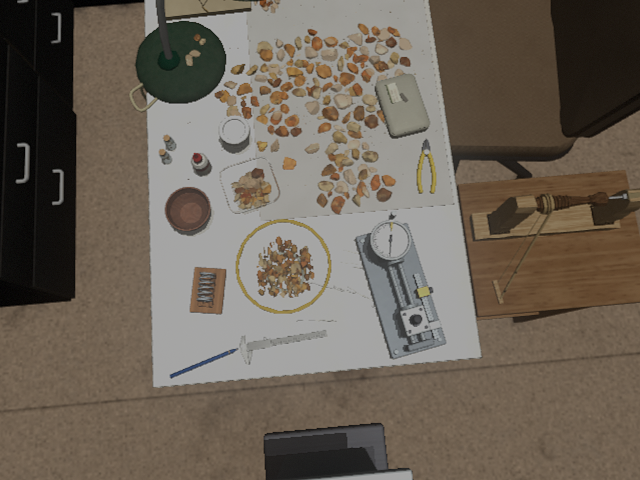

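The side view shows the spring in its rest at about (300,352) and the tester at about (385,255). In the top view the spring is at about (206,287), the tester runs from (390,240) to (415,320), and the caliper is at (285,340).

```bash
cat > h.py <<'E'
import numpy as np,cv2,pickle
from scipy.spatial.transform import Rotation as R
from station import *
C={n:get_calibration(n) for n in("side","top")}
def proj(n,p):
    c=C[n];q=R.from_quat(c["orientation"]).inv().apply(np.atleast_2d(p)-c["origin"])
    return np.c_[c["fx"]*q[:,0]/-q[:,2]+c["cx"],c["fy"]*-q[:,1]/-q[:,2]+c["cy"]]
def ray(n,uv):
    c=C[n];uv=np.atleast_2d(np.asarray(uv,float))
    v=np.c_[(uv[:,0]-c["cx"])/c["fx"],-(uv[:,1]-c["cy"])/c["fy"],-np.ones(len(uv))]
    return c["origin"],R.from_quat(c["orientation"]).apply(v)
def onz(n,uv,z):
    o,v=ray(n,uv);return o+v*((z-o[2])/v[:,2:3])
def pts(n,uv,d):
    o,v=ray(n,uv);uv=np.atleast_2d(uv).astype(int);return o+v*d[uv[:,1],uv[:,0]][:,None]
E
python3 - <<'E'
from h import *
print(C["top"].keys())
print(proj("top",[[0,0,0],[.3,0,0],[.5,0,0],[.5,.3,0],[.22,.5,.23]]))
print(proj("side",[[0,0,0],[.3,0,0],[.5,0,0],[.5,.3,0],[.22,.5,.23]]))
im,d=pickle.load(open("top0.pkl","rb"));sd,dd=pickle.load(open("side0.pkl","rb"))
for uv in [(206,287),(245,350),(390,240),(415,320),(425,292),(160,370),(470,350)]: print(uv,onz("top",uv,0),pts("top",[uv],d))
cv2.imwrite("pics/t1.png",cv2.resize(im[200:370,340:460],None,fx=4.5,fy=3.5*4.5/3.5,interpolation=cv2.INTER_CUBIC)[:,:])
cv2.imwrite("pics/s1.png",cv2.resize(sd[200:300,310:460],None,fx=5,fy=5,interpolation=cv2.INTER_CUBIC))
a=cv2.resize(im[255:325,180:235],None,fx=6,fy=6,interpolation=cv2.INTER_CUBIC);b=cv2.resize(sd[325:395,255:345],None,fx=4.5,fy=6,interpolation=cv2.INTER_CUBIC)
cv2.imwrite("pics/sp1.png",np.hstack([a,b]))
E
```

```text
dict_keys(['fx', 'fy', 'cx', 'cy', 'origin', 'orientation'])
[[334.05254808 565.87226184]
 [319.13842731 393.14002539]
 [310.18207799 289.40945548]
 [159.58495275 302.81295296]
 [-13.24470003 487.31560024]]
[[687.12041136 361.93612049]
 [468.93746657 325.20005063]
 [353.06575464 305.69040789]
 [281.76076962 416.82516001]
 [604.43195772 453.08908331]]
(206, 287) [[0.52331689 0.20676368 0.        ]] [[0.51684447 0.19880625 0.04264465]]
(245, 350) [[0.39335125 0.13655572 0.        ]] [[0.39325686 0.1362416  0.00251537]]
(390, 240) [[ 0.58592529 -0.1701494   0.        ]] [[ 0.56928443 -0.15850311  0.08046298]]
(415, 320) [[ 0.42148283 -0.20022701  0.        ]] [[ 0.4150404  -0.18251224  0.10348516]]
(425, 292) [[ 0.47452696 -0.22703879  0.        ]] [[ 0.47042245 -0.21969746  0.03769582]]
(160, 370) [[0.37007124 0.30259476 0.        ]] [[ 0.37009087  0.30290645 -0.00115078]]
(470, 350) [[ 0.35462252 -0.29927726  0.        ]] [[ 0.35462409 -0.29939437 -0.00045347]]
```

View pics/t1.png

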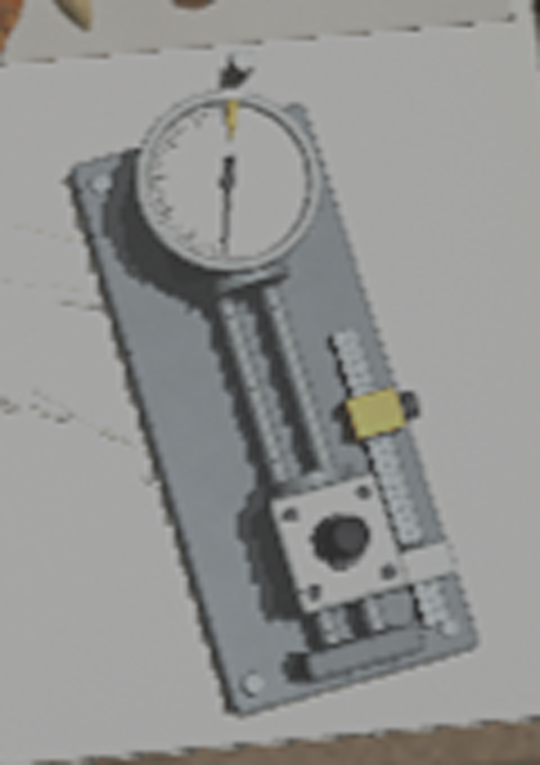

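View pics/s1.png

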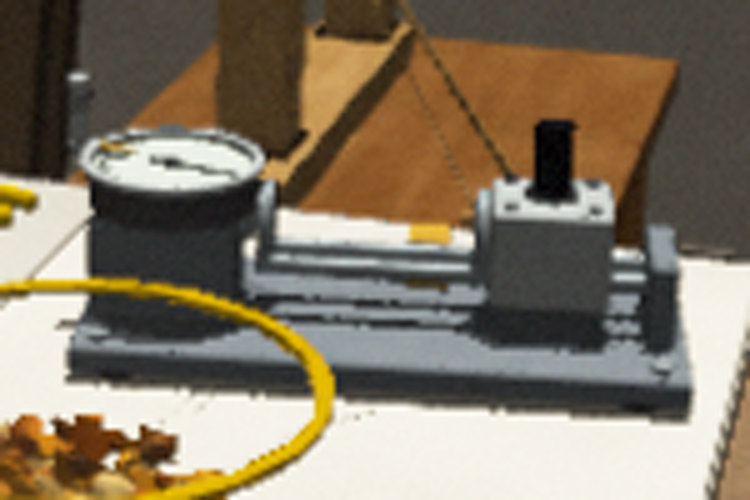

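View pics/sp1.png

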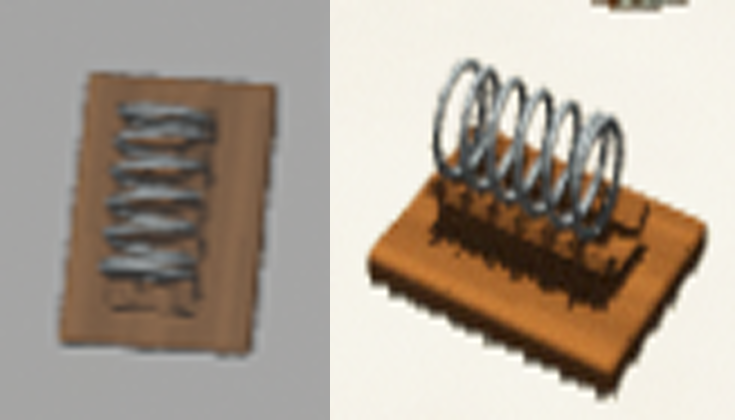

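```bash
cat > m.py <<'E'
from h import *
np.set_printoptions(precision=4,suppress=True)
im,d=pickle.load(open("top0.pkl","rb"));sd,dd=pickle.load(open("side0.pkl","rb"))
def comps(mask,roi):
    m=np.zeros(mask.shape,np.uint8);x0,y0,x1,y1=roi;m[y0:y1,x0:x1]=mask[y0:y1,x0:x1]
    n,l,s,c=cv2.connectedComponentsWithStats(m.astype(np.uint8));return [(s[i,4],c[i],l==i) for i in np.argsort(-s[1:,4])+1][:3]
for n,I,D,roi in(("top",im,d,(340,200,460,370)),("side",sd,dd,(310,200,460,300))):
    hsv=cv2.cvtColor(I,cv2.COLOR_BGR2HSV)
    for nm,mk in(("black",hsv[...,2]<45),("yel",(hsv[...,1]>110)&(hsv[...,2]>100)&(abs(hsv[...,0].astype(int)-27)<8))):
        for a,c,l in comps(mk,roi):
            v,u=np.nonzero(l);P=pts(n,np.c_[u,v],D)
            print(n,nm,a,c,"bb",u.min(),u.max(),v.min(),v.max(),"med",np.median(P,0),"max z",np.percentile(P[:,2],95))
# dial top
g=cv2.cvtColor(im,cv2.COLOR_BGR2GRAY)
# tester cloud in top
v,u=np.mgrid[200:370,340:460];P=pts("top",np.c_[u.ravel(),v.ravel()],d)
z=P[:,2];h,e=np.histogram(z,np.arange(-.002,.12,.004));print(np.c_[e[:-1],h].T)
for lo,hi in((.066,.076),(.05,.063),(.008,.018),(.074,.084)):
    s=(z>lo)&(z<hi);print(lo,hi,s.sum(),np.median(P[s],0))
np.save("tcloud.npy",P)
v,u=np.mgrid[200:370,340:460]
out=(np.clip(d[200:370,340:460],0.9,1.2));
zz=z.reshape(170,120);cv2.imwrite("pics/tz.png",cv2.resize(cv2.applyColorMap(np.uint8(np.clip(zz/.11,0,1)*255),cv2.COLORMAP_JET),None,fx=4.5,fy=4.5,interpolation=cv2.INTER_NEAREST)[:600*9])
# spring clouds
for n,D,roi in(("top",d,(180,255,235,325)),("side",dd,(255,325,345,395))):
    v,u=np.mgrid[roi[1]:roi[3],roi[0]:roi[2]];Q=pts(n,np.c_[u.ravel(),v.ravel()],D)
    s=(Q[:,2]>.024)&(Q[:,2]<.06)&(Q[:,0]>.45)&(Q[:,0]<.6)&(Q[:,1]>.15)&(Q[:,1]<.25);q=Q[s]
    c=q.mean(0);w,V=np.linalg.eigh(np.cov((q[:,:2]-c[:2]).T));ax=V[:,1]
    t=(q[:,:2]-c[:2])@ax;p=(q[:,:2]-c[:2])@V[:,0]
    print(n,len(q),c,"axis",ax,np.degrees(np.arctan2(ax[1],ax[0])),"ext",t.min(),t.max(),p.min(),p.max(),"z",q[:,2].max())
    s=(Q[:,2]>.004)&(Q[:,2]<.012);r=cv2.minAreaRect((Q[s][:,:2]*1000).astype(np.float32));print("rest",r)
E
python3 m.py
```

```text
top yel 1 [391. 227.] bb 391 391 227 227 med [ 0.5928 -0.1625  0.0864] max z 0.08635831167797381
side black 291 [319.7457 216.6392] bb 314 325 200 235 med [ 0.828  -0.6848 -0.0743] max z -0.02345135658373257
side black 279 [346.2832 243.638 ] bb 328 365 236 261 med [ 0.5533 -0.1318  0.0663] max z 0.07428514882416601
side black 160 [417.4   264.775] bb 405 430 261 269 med [ 0.418  -0.1818  0.0157] max z 0.016884139903865204
side yel 423 [351.8913 277.1135] bb 310 376 255 299 med [0.4859 0.0134 0.073 ] max z 0.0745419817801572
side yel 30 [312.3    239.3667] bb 310 316 237 243 med [ 0.6823 -0.266   0.0123] max z 0.014397984860113488
side yel 27 [395.7778 246.2222] bb 392 399 245 248 med [ 0.4706 -0.216   0.0376] max z 0.03869633641398094
[[  -0.002    0.002    0.006    0.01     0.014    0.018    0.022    0.026
     0.03     0.034    0.038    0.042    0.046    0.05     0.054    0.058
     0.062    0.066    0.07     0.074    0.078    0.082    0.086    0.09
     0.094    0.098    0.102    0.106    0.11     0.114]
 [7687.    2462.     135.     755.    2532.     694.     170.     128.
    4
[... 241 characters left out ...]
 0.063 212 [ 0.376  -0.1851  0.053 ]
0.008 0.018 3336 [ 0.4815 -0.1552  0.0155]
0.074 0.084 1298 [ 0.569  -0.1607  0.0774]
top 215 [0.5173 0.203  0.0398] axis [-0.9906  0.137 ] 172.12673844346088 ext -0.028721980242309843 0.03438402444547926 -0.014159321445625218 0.014514083821423721 z 0.05521504839344016
rest ((519.2200927734375, 203.77291870117188), (106.68273162841797, 137.4396209716797), 86.6085433959961)
side 423 [0.5172 0.2046 0.0372] axis [-0.9953  0.0964] 174.46536801720248 ext -0.02904235158112768 0.02644917221823907 -0.01436459744177099 0.017894870930044878 z 0.04759867613426577
rest ((509.33197021484375, 162.0608673095703), (148.8412628173828, 90.3022232055664), 81.78292083740234)
```

```bash
python3 -c "
import cv2;a=cv2.imread('pics/tz.png');cv2.imwrite('pics/tz2.png',cv2.resize(a,(423,600),interpolation=cv2.INTER_NEAREST))"
```

```text
(no output)
```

View pics/tz2.png

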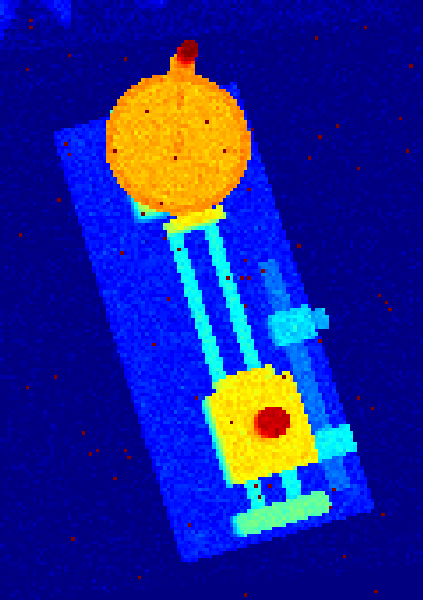

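The depth map shows the whole tester: dial disc top, limit post beyond it, rods, carriage with post, stop and ear on the right-hand rail. Next I fit the pose.

```bash
cat > m2.py <<'E'
from h import *
np.set_printoptions(precision=4,suppress=True)
im,d=pickle.load(open("top0.pkl","rb"));sd,dd=pickle.load(open("side0.pkl","rb"))
d=cv2.medianBlur(d,3)
v,u=np.mgrid[195:370,340:460];P=pts("top",np.c_[u.ravel(),v.ravel()],d);z=P[:,2];S=u.shape
def blob(lo,hi,near,k=0):
    m=((z>lo)&(z<hi)).reshape(S).astype(np.uint8)
    n,l=cv2.connectedComponents(m);i=np.argmin(np.linalg.norm(P[:,:2]-near,axis=1)+10*(m.ravel()==0));return P[(l==l.ravel()[i]).ravel()]
ba=P[((z>.009)&(z<.02))];r=cv2.minAreaRect((ba[:,:2]*1000).astype(np.float32));print("base",r)
di=blob(.07,.088,[.57,-.16]);c,rad=cv2.minEnclosingCircle((di[:,:2]*1000).astype(np.float32));print("dial",len(di),di[:,:2].mean(0),c,rad,np.median(di[:,2]))
po=blob(.096,.12,[.415,-.183]);print("post",len(po),po.mean(0))
lp=blob(.096,.12,[.62,-.16]);print("limit post",len(lp),lp.mean(0))
ca=blob(.066,.076,[.43,-.18]);print("car top rect",len(ca),cv2.minAreaRect((ca[:,:2]*1000).astype(np.float32)))
dc=di[:,:2].mean(0);yaw=np.arctan2(*(dc-po[:,:2].mean(0))[::-1]);print("yaw dial-post",np.degrees(yaw))
# stop & ear
for yw in [yaw]:
    T=lambda Q:(Q[:,:2]-dc)@np.array([[np.cos(yw),-np.sin(yw)],[np.sin(yw),np.cos(yw)]])+[.088,0]
    t=T(P)
    s=(t[:,1]<-.028)&(t[:,1]>-.055)&(z>.03)&(z<.062);
    st=s&(t[:,0]>-.035)&(t[:,0]<.02); ea=s&(t[:,0]<-.035)
    for nm,k in(("stop",st),("ear",ea)):print(nm,k.sum(),np.percentile(t[k],[1,50,99],axis=0),np.median(z[k]))
    s=(z>.009)&(z<.02);print("base ext",np.percentile(t[s],[.5,99.5],axis=0))
    s=(z>.066)&(z<.076)&(t[:,0]<-.0);print("car ext",np.percentile(t[s],[1,99],axis=0))
    s=(z>.045)&(z<.066)&(t[:,0]<.02)&(t[:,0]>-.03)&(abs(t[:,1])<.025);print("rods y",np.median(t[s],0),np.percentile(t[s],[2,98],axis=0))
    s=(z>.06)&(t[:,0]<.06)&(t[:,0]>.01)&(abs(t[:,1])<.025);print("plate",np.percentile(t[s],[1,50,99],axis=0),np.median(z[s]))
    print("post t",T(po).mean(0),"lp",T(lp).mean(0))
# side view refs
v,u=np.mgrid[195:305,310:460];Q=pts("side",np.c_[u.ravel(),v.ravel()],cv2.medianBlur(dd,3))
q=Q[(Q[:,2]>.08)&(np.linalg.norm(Q[:,:2]-[.415,-.183],axis=1)<.03)];print("side post",len(q),q.mean(0))
E
python3 m2.py
```

```text
base ((527.9730224609375, -164.3349609375), (344.5992431640625, 118.81259155273438), 12.77261734008789)
dial 1357 [ 0.5701 -0.1588] (573.1936645507812, -164.41123962402344) 45.48657989501953 0.07717948568950384
post 63 [ 0.4171 -0.1867  0.1018]
limit post 30 [ 0.6134 -0.1655  0.1065]
car top rect 620 ((419.8030700683594, -186.31431579589844), (54.99045181274414, 46.832763671875), 10.516559600830078)
yaw dial-post 10.31477877697273
stop 119 [[-0.0277 -0.0547]
 [-0.0189 -0.04  ]
 [-0.0099 -0.0285]] 0.0371927433207766
ear 94 [[-0.0922 -0.0499]
 [-0.0845 -0.0392]
 [-0.0757 -0.029 ]] 0.04032170462082907
base ext [[-0.1242 -0.0545]
 [ 0.2084  0.0611]]
car ext [[-0.0918 -0.0225]
 [-0.0386  0.0226]]
  return _methods._mean(a, axis=axis, dtype=dtype,
  ret = um.true_divide(
Traceback (most recent call last):
  File "m2.py", line 24, in <module>
    s=(z>.045)&(z<.066)&(t[:,0]<.02)&(t[:,0]>-.03)&(abs(t[:,1])<.025);print("rods y",np.median(t[s],0),np.percentile(t[s],[2,98],axis=0))
                                                                                                       ~~~~~~~~~~~~~^^^^^^^^^^^^^^^^^^^^
IndexError: index -1 is out of bounds for axis 0 with size 0
```

```bash
sed -i 's/(z>.045)&(z<.066)&(t\[:,0\]<.02)/(z>.038)\&(z<.05)\&(t[:,0]<.02)/' m2.py; python3 m2.py | tail -14; python3 - <<'E'
from h import *
im,d=pickle.load(open("top0.pkl","rb"))
P=np.load("tcloud.npy")
g=cv2.cvtColor(im,cv2.COLOR_BGR2GRAY)
cv2.imwrite("pics/dial1.png",cv2.resize(im[208:268,362:418],None,fx=10,fy=10,interpolation=cv2.INTER_CUBIC))
E
```

```text
ear 94 [[-0.0922 -0.0499]
 [-0.0845 -0.0392]
 [-0.0757 -0.029 ]] 0.04032170462082907
base ext [[-0.1242 -0.0545]
 [ 0.2084  0.0611]]
car ext [[-0.0918 -0.0225]
 [-0.0386  0.0226]]
rods y [-0.0059  0.    ] [[-0.0292 -0.0133]
 [ 0.0186  0.0135]]
plate [[ 0.0449 -0.0221]
 [ 0.0527  0.0017]
 [ 0.0599  0.0235]] 0.07682328722865472
post t [-0.0675 -0.    ] lp [ 0.1294 -0.0143]
side post 96 [ 0.416  -0.1837  0.0926]
```

View pics/dial1.png

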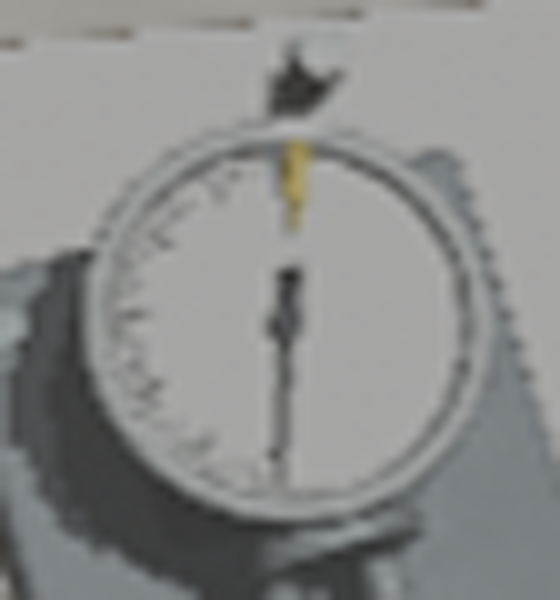

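```bash
python3 - <<'E'
from h import *
np.set_printoptions(precision=4,suppress=True)
for n,roi in(("top",(180,255,235,325)),("side",(255,325,345,395))):
    im,d=pickle.load(open(n+"0.pkl","rb"))
    hsv=cv2.cvtColor(im,cv2.COLOR_BGR2HSV);m=np.zeros(d.shape,np.uint8);x0,y0,x1,y1=roi
    m[y0:y1,x0:x1]=(hsv[y0:y1,x0:x1,1]>90);m=cv2.morphologyEx(m,cv2.MORPH_CLOSE,np.ones((9,9)))
    if n=="top":
        cs=cv2.findContours(m,0,2)[0];c=max(cs,key=cv2.contourArea);p=onz(n,c[:,0],.008)
        print("rest",cv2.minAreaRect((p[:,:2]*1000).astype(np.float32)))
        c=cv2.erode(m,np.ones((5,5)))
        s=(hsv[...,1]<70)&(c>0)&(hsv[...,2]>75)
        v,u=np.nonzero(s);q=onz(n,np.c_[u,v],.04);print("spring",len(q),cv2.minAreaRect((q[:,:2]*1000).astype(np.float32)),q.mean(0))
    s=cv2.dilate(m,np.ones((3,3)))
    v,u=np.mgrid[y0:y1,x0:x1];Q=pts(n,np.c_[u.ravel(),v.ravel()],d)
    for lo in(.03,.036,.04):
        q=Q[(Q[:,2]>lo)&(Q[:,2]<.052)&(np.linalg.norm(Q[:,:2]-[.517,.204],axis=1)<.036)]
        r=cv2.minAreaRect((q[:,:2]*1000).astype(np.float32));print(n,lo,len(q),r)
def P(h,r=0):print(h)
E
```

```text
rest ((515.9945068359375, 202.06094360351562), (62.303253173828125, 87.7361831665039), 81.34232330322266)
spring 148 ((519.107421875, 200.17466735839844), (30.840486526489258, 55.71541976928711), 81.06466674804688) [0.5317 0.1989 0.04  ]
top 0.03 170 ((518.9063110351562, 202.4914093017578), (28.696392059326172, 53.97193908691406), 82.62693786621094)
top 0.036 156 ((519.1098022460938, 202.8959503173828), (28.44514274597168, 54.1342658996582), 81.53338623046875)
top 0.04 137 ((518.8673095703125, 202.63563537597656), (26.57473373413086, 53.52060317993164), 79.9984130859375)
side 0.03 332 ((517.7916870117188, 201.74612426757812), (30.876068115234375, 54.915992736816406), 80.89078521728516)
side 0.036 246 ((518.18408203125, 202.92550659179688), (26.830690383911133, 54.225059509277344), 80.1408462524414)
side 0.04 184 ((518.1220703125, 202.40350341796875), (24.814071655273438, 54.262542724609375), 81.12284851074219)
```

```bash
cat > go.py <<'E'
from h import *
np.set_printoptions(precision=4,suppress=True)
TY=np.radians(10.3);TO=np.array([.5701,-.1588])-.088*np.array([np.cos(TY),np.sin(TY)])
def tw(x,y=0):return TO+x*np.array([np.cos(TY),np.sin(TY)])+y*np.array([-np.sin(TY),np.cos(TY)])
def to(p,jaw=None):
    o=get_obs();r=R.from_quat(o["ee_rot"]);M=r.as_matrix();y=M[:,1]
    j=np.degrees(np.arctan2(y[1],y[0]));print("t",o["time_s"],"pos",o["eef_pos"],"jaw",j,"tilt z",M[:,2],"F",o["force"],"w",o["gripper_width"],"q6",o["joint_positions"][5])
    rt=r
    if jaw is not None:
        dj=(jaw-j+90)%180-90
        yy=np.radians(j+dj);Y=np.array([np.cos(yy),np.sin(yy),0]);Z=np.array([0,0,-1.]);T=R.from_matrix(np.c_[np.cross(Y,Z),Y,Z])
        rv=(r.inv()*T).as_rotvec();print("turn/0.1",rv/.1);rt=T
    if p is not None:
        dp=np.asarray(p)-o["eef_pos"];print("shift/40mm now-axes",r.inv().apply(dp)/.04," target-axes",rt.inv().apply(dp)/.04)
E
python3 -c "
from go import *
print(TO,tw(-.0675),tw(.01))
to([.518,.2025,.11],81.2)"
```

```text
[ 0.4835 -0.1745] [ 0.4171 -0.1866] [ 0.4934 -0.1727]
t 0.1 pos [0.2183 0.5043 0.2306] jaw 66.57603417727638 tilt z [-0.001  -0.0014 -1.    ] F [-0.107  -0.2607 -0.1772] w 0.0854967089456898 q6 -0.20279400355460336
turn/0.1 [-0.0158 -0.0056 -2.5524]
shift/40mm now-axes [-9.8747 -3.9397  3.0169]  target-axes [-8.5578 -6.3097  3.014 ]
```

Emit:
send_rows(
  moves=[0,0,0,0,0,-0.85,90,0,0,0,0,0,-0.85,90,0,0,0,0,0,-0.85,90,-0.95,-0.7,0.3,0,0,0,90,-0.95,-0.7,0.3,0,0,0,90,-0.95,-0.7,0.3,0,0,0,90,-0.95,-0.7,0.3,0,0,0,90,-0.95,-0.7,0.3,0,0,0,90,-0.95,-0.7,0.3,0,0,0,90],
  force=30,
)

```text
time_s: 1.0
eef_pos: [0.4208, 0.3043, 0.1544]
ee_rot: [0.065, 0.998, -0.0, -0.002]
force: [-0.1, 0.3, -0.7]
gripper_width: 0.0557
```

```bash
python3 -c "
from go import *
to([.518,.2025,.11],81.2)"
```

```text
t 1.0 pos [0.4208 0.3043 0.1544] jaw 82.58422788576638 tilt z [-0.0034 -0.0004 -1.    ] F [-0.0931  0.3338 -0.6819] w 0.055748712909986495 q6 -1.0314796568008953
turn/0.1 [-0.0087 -0.0328  0.2416]
shift/40mm now-axes [-2.7415 -2.2083  1.1025]  target-axes [-2.7904 -2.1424  1.1097]
```

Emit:
send_rows(
  moves=[-0.9,-0.72,0.35,0,0,0.24,90,-0.9,-0.71,0.35,0,0,0,90,-0.9,-0.71,0.35,0,0,0,90,0,0,0,0,0,0,90],
)

```text
time_s: 1.4
eef_pos: [0.5209, 0.1944, 0.1077]
ee_rot: [0.08, 0.997, -0.001, -0.002]
force: [-1.0, -0.1, -1.3]
gripper_width: 0.0551
```

```bash
python3 -c "
from go import *
to([.518,.2025,.014],81.2)
im,d=camera('top');cv2.imwrite('pics/t2.png',cv2.resize(im[220:350,150:280],None,fx=4,fy=4))
im,d=camera('side');cv2.imwrite('pics/s2.png',cv2.resize(im[250:400,220:400],None,fx=4,fy=4))"
```

```text
t 1.4 pos [0.5209 0.1944 0.1077] jaw 80.83181671270171 tilt z [-0.0051 -0.0019 -1.    ] F [-1.0092 -0.0989 -1.2598] w 0.05507201260088412 q6 -1.252898569063574
turn/0.1 [-0.027  -0.0472 -0.0643]
shift/40mm now-axes [0.0924 0.1949 2.3434]  target-axes [0.1023 0.1892 2.3435]
```

View pics/s2.png

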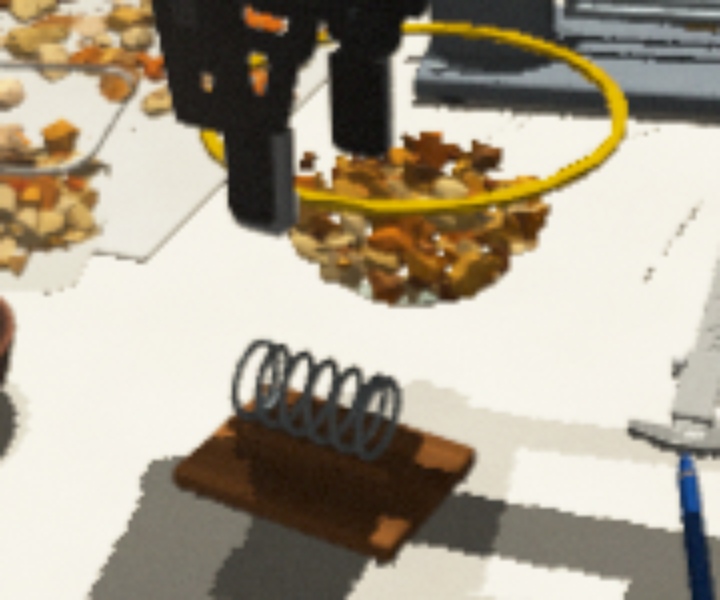

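The picture shows the open fingers standing above the spring, astride it. I correct y by 8 mm and then go down.

Emit:
send_rows(
  moves=[0.1,0.19,0.4,-0.03,-0.05,-0.06,90,0,0,0.6,0,0,0,90,0,0,0.5,0,0,0,90,0,0,0.1,0,0,0,90,0,0,0,0,0,0,90],
)

```text
time_s: 2.0
eef_pos: [0.5114, 0.2128, 0.0462]
ee_rot: [0.073, 0.997, 0.002, 0.0]
force: [0.1, 0.4, -0.5]
gripper_width: 0.055
```

```bash
python3 -c "
from go import *
to([.518,.2025,.014],81.2)"
```

```text
t 2.0 pos [0.5114 0.2128 0.0462] jaw 81.68398777640526 tilt z [ 0.001   0.0046 -1.    ] F [ 0.1224  0.4061 -0.5064] w 0.05495395654543496 q6 -1.2386817379790467
turn/0.1 [0.0469 0.0032 0.0845]
shift/40mm now-axes [-0.2004 -0.2355  0.8051]  target-axes [-0.2026 -0.23    0.8061]
```

Emit:
send_rows(
  moves=[-0.18,-0.22,0,0.04,0,0.05,90,0,0,0,0,0,0,90,0,0,0,0,0,0,90,0,0,0,0,0,0,90],
)

```text
time_s: 2.4
eef_pos: [0.5192, 0.204, 0.05]
ee_rot: [0.074, 0.997, 0.001, 0.003]
force: [0.0, -0.8, -0.7]
gripper_width: 0.0554
```

```bash
python3 -c "
from go import *
to([.518,.2025,.014],81.2)"
```

```text
t 2.4 pos [0.5192 0.204  0.05  ] jaw 81.5001566866217 tilt z [ 0.0059  0.0013 -1.    ] F [ 0.0014 -0.7568 -0.6602] w 0.055372628678932695 q6 -1.2484602808661378
turn/0.1 [0.0218 0.0562 0.0523]
shift/40mm now-axes [ 0.0284 -0.0421  0.8987]  target-axes [ 0.0231 -0.0403  0.8989]
```

Emit:
send_rows(
  moves=[0.02,-0.03,0.4,0,0.03,0.03,90,0,0,0.35,0,0,0,90,0,0,0.15,0,0,0,90,0,0,0,0,0,0,90,0,0,0,0,0,0,90],
)

```text
time_s: 2.9
eef_pos: [0.5207, 0.2029, 0.0157]
ee_rot: [0.076, 0.997, 0.002, 0.004]
force: [0.3, -0.2, -0.5]
gripper_width: 0.0554
```

```bash
python3 -c "
from go import *
to([.518,.2025,.014],81.2)"
```

```text
t 2.9 pos [0.5207 0.2029 0.0157] jaw 81.24632600136705 tilt z [ 0.0079  0.0029 -1.    ] F [ 0.319  -0.2323 -0.4733] w 0.055360280557426575 q6 -1.2482638974422242
turn/0.1 [0.0403 0.0736 0.0079]
shift/40mm now-axes [ 0.065  -0.0197  0.0415]  target-axes [ 0.0647 -0.0196  0.0421]
```

Emit:
send_rows(
  moves=[0.05,-0.01,0,0.04,0.07,0,90,0,0,0,0,0,0,255,0,0,0,0,0,0,255,0,0,0,0,0,0,255,0,0,0,0,0,0,255,0,0,0,0,0,0,255,0,0,0,0,0,0,255],
  force=25,
)

```text
time_s: 3.6
eef_pos: [0.5194, 0.2019, 0.0178]
ee_rot: [0.076, 0.997, -0.001, 0.001]
force: [0.5, 0.6, -1.1]
gripper_width: 0.0289
```

```bash
python3 -c "
from go import *
to([.518,.2025,.014],81.2)"
```

```text
t 3.6 pos [0.5194 0.2019 0.0178] jaw 81.29630337599463 tilt z [ 0.0021 -0.0018 -1.    ] F [ 0.4954  0.6363 -1.1322] w 0.028899655589481675 q6 -1.2452079777359806
turn/0.1 [-0.0146  0.0233  0.0168]
shift/40mm now-axes [0.0371 0.0103 0.0955]  target-axes [0.0369 0.0101 0.0956]
```

Emit:
send_rows(
  moves=[0,0,-0.5,0,0,0,255,0,0,-0.9,0,0,0,255,0,0,-0.9,0,0,0,255,0,0,-0.7,0,0,0,255,0,0,0,0,0,0,255,0,0,0,0,0,0,255],
)

```text
time_s: 4.2
eef_pos: [0.5174, 0.2026, 0.1399]
ee_rot: [0.076, 0.997, -0.001, -0.001]
force: [-0.9, -0.2, -1.4]
gripper_width: 0.0288
```

```bash
python3 -c "
from go import *
to([*tw(.01),.14],100.3)
im,d=camera('side');cv2.imwrite('pics/s3.png',cv2.resize(im[200:400,220:420],None,fx=3,fy=3))"
```

```text
t 4.2 pos [0.5174 0.2026 0.1399] jaw 81.31484415597535 tilt z [-0.003  -0.0018 -1.    ] F [-0.929  -0.1765 -1.422 ] w 0.028836505781291735 q6 -1.2454769584775363
turn/0.1 [-0.0172 -0.0302 -3.3136]
shift/40mm now-axes [-0.8219 -9.3661  0.0147]  target-axes [ 2.2699 -9.124  -0.0036]
```

View pics/s3.png

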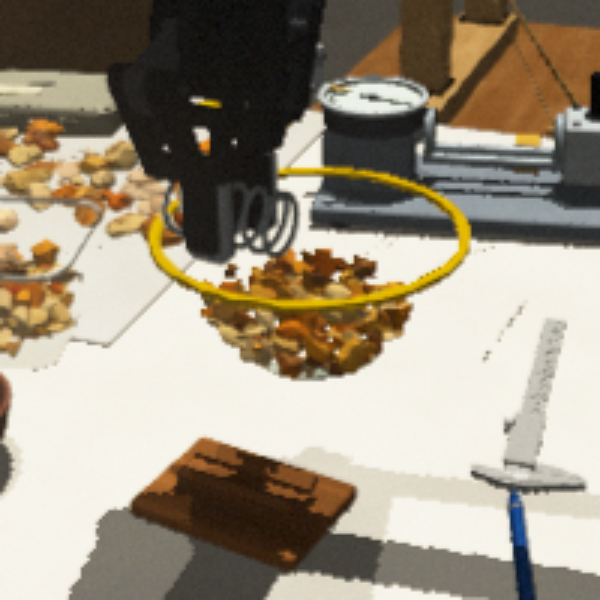

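Emit:
send_rows(
  moves=[0,-0.3,0,0,0,-0.83,255,0,-0.5,0,0,0,-0.83,255,0,-0.6,0,0,0,-0.83,255,0.2,-0.7,0,0,0,-0.83,255,0.3,-0.9,0,0,0,0,255,0.3,-0.9,0,0,0,0,255,0.3,-0.9,0,0,0,0,255,0.3,-0.9,0,0,0,0,255,0,0,0,0,0,0,255,0,0,0,0,0,0,255],
)

```text
time_s: 5.25
eef_pos: [0.4806, -0.0387, 0.1239]
ee_rot: [-0.098, 0.995, 0.003, -0.015]
force: [-0.3, -0.0, -1.9]
gripper_width: 0.0288
```

```bash
python3 -c "
from go import *
to([*tw(.01),.14],100.3)"
```

```text
t 5.25 pos [ 0.4806 -0.0387  0.1239] jaw 101.29095868134273 tilt z [-0.0295  0.0023 -0.9996] F [-0.2609 -0.0185 -1.8993] w 0.02875566272596974 q6 -2.0716091825598943
turn/0.1 [ 0.0778 -0.2856  0.1741]
shift/40mm now-axes [ 0.3546 -3.3445 -0.4186]  target-axes [ 0.2846 -3.3533 -0.4017]
```

Emit:
send_rows(
  moves=[0,0,-0.4,0.08,-0.28,0.17,255,0.1,-0.8,0,0,0,0,255,0.1,-0.8,0,0,0,0,255,0.1,-0.8,0,0,0,0,255,0,-0.6,0,0,0,0,255,0,0,0,0,0,0,255,0,0,0,0,0,0,255],
)

```text
time_s: 5.95
eef_pos: [0.4896, -0.1526, 0.1335]
ee_rot: [-0.094, 0.996, 0.004, -0.005]
force: [-0.8, -0.4, -2.1]
gripper_width: 0.0292
```

```bash
python3 -c "
from go import *
to([*tw(.01),.09],100.3)"
```

```text
t 5.95 pos [ 0.4896 -0.1526  0.1335] jaw 100.8294573439088 tilt z [-0.0098  0.0076 -0.9999] F [-0.8454 -0.3668 -2.0502] w 0.029219612390204746 q6 -2.281719887795431
turn/0.1 [ 0.093  -0.0825  0.0928]
shift/40mm now-axes [-0.0053 -0.5234  1.0831]  target-axes [-0.0011 -0.5133  1.0879]
```

Emit:
send_rows(
  moves=[0,-0.5,0.2,0.09,-0.08,0.09,255,0,0,0.4,0,0,0,255,0,0,0.2,0,0,0,255,0,0,0,0,0,0,255,0,0,0,0,0,0,255],
)

```text
time_s: 6.45
eef_pos: [0.4936, -0.1689, 0.0982]
ee_rot: [-0.093, 0.996, 0.001, -0.001]
force: [0.7, 0.0, -0.1]
gripper_width: 0.0287
```

```bash
python3 -c "
from go import *
im,d=camera('top');cv2.imwrite('pics/t4.png',cv2.resize(im[200:370,340:460],None,fx=3.5,fy=3.5))
im,d=camera('side');cv2.imwrite('pics/s4.png',cv2.resize(im[180:300,310:460],None,fx=5,fy=5,interpolation=cv2.INTER_CUBIC))
to([*tw(.01),.041],100.3)"
```

```text
t 6.55 pos [ 0.4938 -0.1691  0.0986] jaw 100.61798599780832 tilt z [-0.0007  0.0008 -1.    ] F [ 0.7148  0.2452 -0.4166] w 0.028811655683328465 q6 -2.3003389887370385
turn/0.1 [ 0.0095 -0.0056  0.0555]
shift/40mm now-axes [ 0.0275 -0.0893  1.4401]  target-axes [ 0.0278 -0.0881  1.4402]
```

View pics/s4.png

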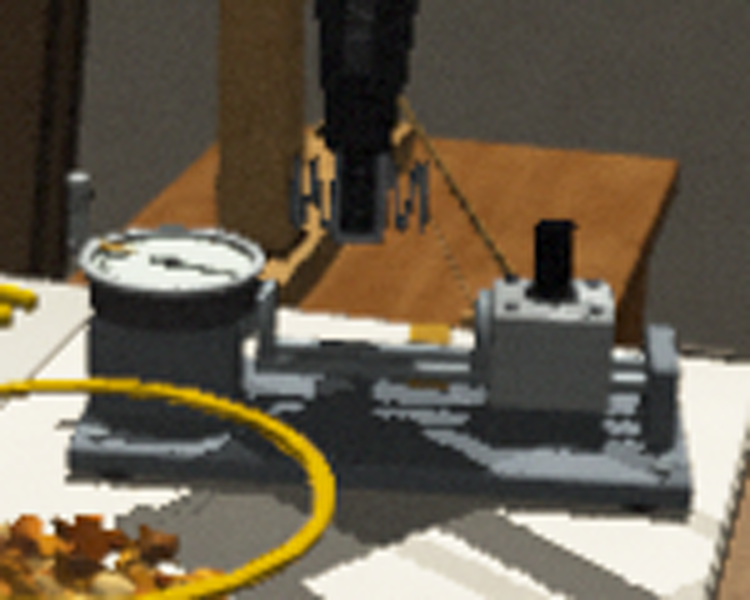

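View pics/t4.png

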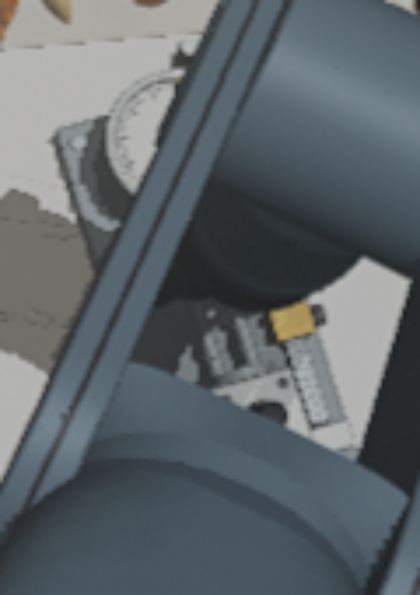

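Emit:
send_rows(
  moves=[0.03,-0.09,0.3,0,0,0.05,255,0,0,0.4,0,0,0,255,0,0,0.3,0,0,0,255,0,0,0,0,0,0,255,0,0,0,0,0,0,255],
)

```text
time_s: 7.05
eef_pos: [0.4946, -0.1745, 0.0577]
ee_rot: [-0.09, 0.996, -0.001, 0.002]
force: [0.0, -0.2, -1.0]
gripper_width: 0.0291
```

```bash
python3 -c "
from go import *
to([*tw(.01),.041],100.3)
im,d=camera('side');cv2.imwrite('pics/s5.png',cv2.resize(im[180:300,310:460],None,fx=5,fy=5,interpolation=cv2.INTER_CUBIC))
"
```

```text
t 7.05 pos [ 0.4946 -0.1745  0.0577] jaw 100.30476630492436 tilt z [ 0.0034 -0.0021 -1.    ] F [ 0.0436 -0.1638 -0.9795] w 0.029061518574707474 q6 -2.302534460461136
turn/0.1 [-0.0268  0.0296  0.0009]
shift/40mm now-axes [0.0254 0.0489 0.4179]  target-axes [0.0241 0.0478 0.4182]
```

View pics/s5.png

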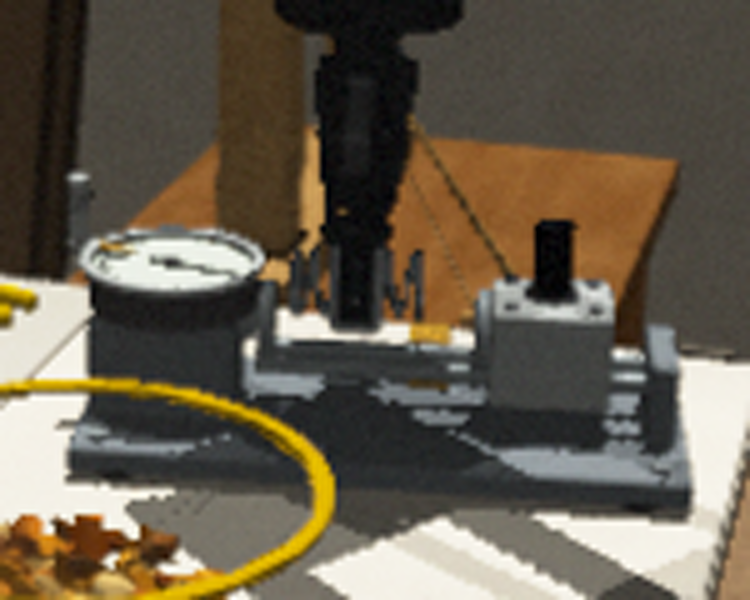

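Emit:
send_rows(
  moves=[0.0,0.045,0.2,0,0,0,255,0,0,0.15,0,0,0,255,0,0,0.03,0,0,0,255,0,0,0,0,0,0,255,0,0,0,0,0,0,255],
)

```text
time_s: 7.6
eef_pos: [0.4951, -0.173, 0.0425]
ee_rot: [-0.09, 0.996, -0.002, 0.003]
force: [0.6, -0.5, -0.9]
gripper_width: 0.0292
```

```bash
python3 -c "
from go import *
to([*tw(.01),.041],100.3)
"
```

```text
t 7.6 pos [ 0.4951 -0.173   0.0425] jaw 100.30880369821583 tilt z [ 0.0055 -0.0034 -1.    ] F [ 0.6026 -0.538  -0.9255] w 0.029190868226026834 q6 -2.2997297760828754
turn/0.1 [-0.0438  0.0484  0.0016]
shift/40mm now-axes [0.0428 0.0155 0.0384]  target-axes [0.0426 0.0153 0.0387]
```

Emit:
send_rows(
  moves=[0.04,0.01,0.03,-0.04,0.04,0,255,0,0,0.02,0,0,0,255,0,0,0,0,0,0,255,0,0,0,0,0,0,255],
)

```text
time_s: 8.0
eef_pos: [0.4938, -0.1733, 0.0412]
ee_rot: [-0.09, 0.996, -0.0, 0.001]
force: [-0.3, -0.4, -1.4]
gripper_width: 0.029
```

```bash
python3 -c "
from go import *
to([*tw(.01),.041],100.3)
im,d=camera('side');cv2.imwrite('pics/s6.png',cv2.resize(im[180:300,310:460],None,fx=5,fy=5,interpolation=cv2.INTER_CUBIC))
"
```

```text
t 8.0 pos [ 0.4938 -0.1733  0.0412] jaw 100.31329495019851 tilt z [ 0.0017 -0.0008 -1.    ] F [-0.2659 -0.4284 -1.3698] w 0.029049625352771023 q6 -2.3019134981461358
turn/0.1 [-0.0111  0.0148  0.0023]
shift/40mm now-axes [0.0092 0.0166 0.0038]  target-axes [0.0092 0.0166 0.0038]
```

View pics/s6.png

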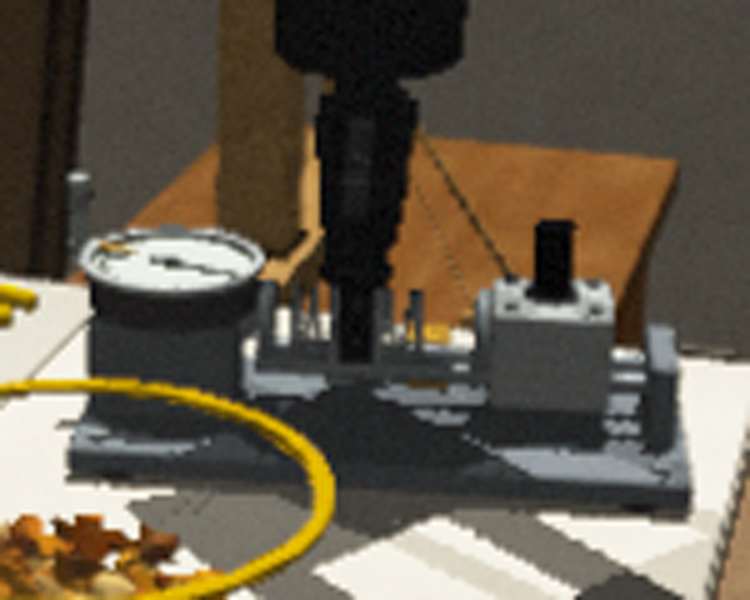

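Emit:
send_rows(
  moves=[0,0.015,0.03,0,0,0,255,0,0,0.02,0,0,0,255,0,0,0,0,0,0,255],
)

```text
time_s: 8.35
eef_pos: [0.4945, -0.1738, 0.0408]
ee_rot: [-0.09, 0.996, -0.002, 0.002]
force: [0.7, -0.1, -0.3]
gripper_width: 0.0287
```

```bash
python3 -c "
from go import *
to([*tw(.01),.041],100.3)
"
```

```text
t 8.35 pos [ 0.4945 -0.1738  0.0408] jaw 100.33471651101293 tilt z [ 0.0036 -0.0032 -1.    ] F [ 0.714  -0.1372 -0.3056] w 0.02874482606704585 q6 -2.3009337900876305
turn/0.1 [-0.0374  0.0295  0.0061]
shift/40mm now-axes [ 0.0226  0.0305 -0.0042]  target-axes [ 0.0226  0.0305 -0.004 ]
```

Emit:
send_rows(
  moves=[0,0,0,0,0,0,150,0,0,0,0,0,0,130,0,0,0,0,0,0,125,0,0,-0.1,0,0,0,125,0,0,-0.5,0,0,0,125,0,0,-0.8,0,0,0,125,0,0,-0.8,0,0,0,125,0,0,0,0,0,0,125,0,0,0,0,0,0,125],
)

```text
time_s: 9.25
eef_pos: [0.4934, -0.1727, 0.1314]
ee_rot: [-0.09, 0.996, -0.001, 0.001]
force: [-0.2, 0.7, -0.3]
gripper_width: 0.0437
```

```bash
python3 -c "
from go import *
to([*tw(-.0675),.14],100.3)
im,d=camera('side');cv2.imwrite('pics/s7.png',cv2.resize(im[180:300,310:460],None,fx=5,fy=5,interpolation=cv2.INTER_CUBIC))
"
```

```text
t 9.25 pos [ 0.4934 -0.1727  0.1314] jaw 100.33087275981687 tilt z [ 0.0011 -0.0011 -1.    ] F [-0.1978  0.7426 -0.3265] w 0.043699077239986076 q6 -2.3009229293390208
turn/0.1 [-0.0125  0.0089  0.0054]
shift/40mm now-axes [ 1.939  -0.0006 -0.2161]  target-axes [ 1.9392 -0.0014 -0.2144]
```

View pics/s7.png

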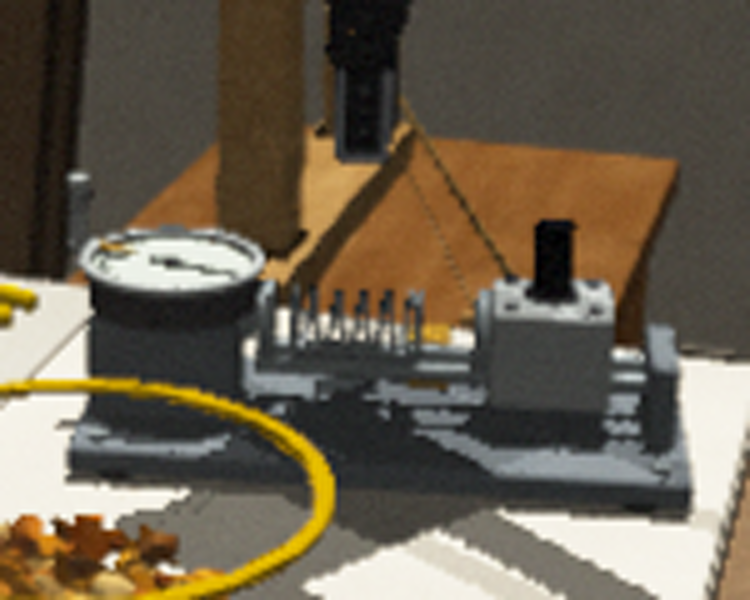

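Emit:
send_rows(
  moves=[0.7,0,0,0,0,0,125,0.7,0,0,0,0,0,125,0.3,0,0,0,0,0,125,0,0,0,0,0,0,125,0,0,0,0,0,0,125],
)

```text
time_s: 9.8
eef_pos: [0.424, -0.1839, 0.1274]
ee_rot: [-0.09, 0.996, 0.001, -0.001]
force: [0.1, -1.0, -0.1]
gripper_width: 0.0434
```

```bash
python3 -c "
from go import *
to([*tw(-.0675),.077],100.3)
"
```

```text
t 9.8 pos [ 0.424  -0.1839  0.1274] jaw 100.32205303523153 tilt z [-0.0025  0.0027 -1.    ] F [ 0.1203 -1.033  -0.0753] w 0.043409116281851824 q6 -2.403138204465225
turn/0.1 [ 0.0312 -0.02    0.0039]
shift/40mm now-axes [ 0.1795 -0.0393  1.26  ]  target-axes [ 0.182  -0.0354  1.2598]
```

Emit:
send_rows(
  moves=[0.17,-0.035,0.1,0.03,-0.02,0,125,0,0,0.4,0,0,0,125,0,0,0.4,0,0,0,125,0,0,0.1,0,0,0,125,0,0,0,0,0,0,125],
)

```text
time_s: 10.3
eef_pos: [0.42, -0.1874, 0.0854]
ee_rot: [-0.091, 0.996, -0.001, 0.001]
force: [0.0, -0.2, -0.7]
gripper_width: 0.0441
```

```bash
python3 -c "
from go import *
to([*tw(-.0675),.077],100.3)
im,d=camera('side');cv2.imwrite('pics/s8.png',cv2.resize(im[180:300,310:460],None,fx=5,fy=5,interpolation=cv2.INTER_CUBIC))
"
```

```text
t 10.3 pos [ 0.42   -0.1874  0.0854] jaw 100.44207273274706 tilt z [ 0.0023 -0.0013 -1.    ] F [ 0.0184 -0.1703 -0.7258] w 0.044118974190548284 q6 -2.4166221087350763
turn/0.1 [-0.0166  0.0205  0.0248]
shift/40mm now-axes [0.0685 0.0324 0.2099]  target-axes [0.0682 0.0319 0.2101]
```

View pics/s8.png

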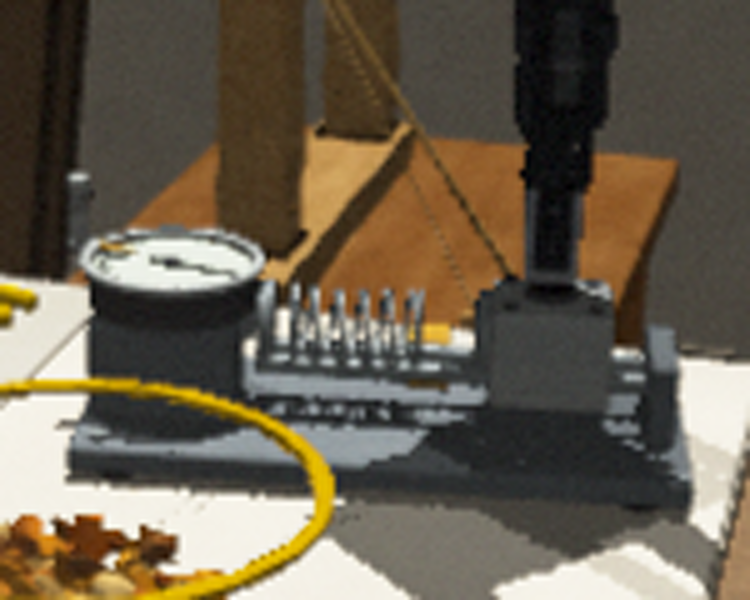

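Emit:
send_rows(
  moves=[0.06,0.03,0.12,0,0.02,0.02,125,0,0,0.02,0,0,0,125,0,0,0,0,0,0,255,0,0,0,0,0,0,255,0,0,0,0,0,0,255,0,0,0,0,0,0,255,0,0,0,0,0,0,255],
  force=40,
)

```text
time_s: 11.05
eef_pos: [0.4188, -0.1885, 0.0814]
ee_rot: [-0.09, 0.996, -0.003, 0.002]
force: [0.3, -1.0, -1.9]
gripper_width: 0.0144
```

```bash
cat >> go.py <<'E'
def st(p=None):
    o=get_obs();X=np.array([np.cos(TY),np.sin(TY)]);Yv=np.array([-X[1],X[0]]);q=o["eef_pos"][:2]-TO;f=o["force"][:2]
    print("t",o["time_s"],"tester x,y",q@X,q@Yv,"z",o["eef_pos"][2],"Fx,Fy,Fz",f@X,f@Yv,o["force"][2],"w",o["gripper_width"])
E
python3 -c "
from go import *
to([*tw(-.0675),.077],100.3);st()
"
```

```text
t 11.05 pos [ 0.4188 -0.1885  0.0814] jaw 100.35041985841565 tilt z [ 0.0036 -0.0059 -1.    ] F [ 0.2623 -1.0239 -1.8535] w 0.014390786504439364 q6 -2.4143780414608442
turn/0.1 [-0.0644  0.0249  0.0089]
shift/40mm now-axes [0.0323 0.0547 0.1086]  target-axes [0.0321 0.0539 0.109 ]
t 11.05 tester x,y -0.0662168920087415 -0.002157525820430937 z 0.08136179949985803 Fx,Fy,Fz 0.07502137995813468 -1.054270425670812 -1.8534926759404766 w 0.014390786504439364
```

Emit:
send_rows(
  moves=[-0.2,0,0,0,0,0,255,-0.2,0,0,0,0,0,255],
)

```text
time_s: 11.25
eef_pos: [0.4314, -0.1861, 0.0813]
ee_rot: [-0.091, 0.996, -0.003, -0.002]
force: [-6.5, -4.1, 1.7]
gripper_width: 0.0141
```

```bash
python3 -c "
from go import *
to([*tw(-.0675),.080],100.3);st()
"
```

```text
t 11.25 pos [ 0.4314 -0.1861  0.0813] jaw 100.39201074412414 tilt z [-0.003  -0.0064 -1.    ] F [-6.4769 -4.1412  1.7224] w 0.014147332252585436 q6 -2.387019659091237
turn/0.1 [-0.0576 -0.0407  0.0159]
shift/40mm now-axes [0.3543 0.0516 0.0342]  target-axes [0.3545 0.0508 0.033 ]
t 11.25 tester x,y -0.05331841634938156 -0.0020338308592259997 z 0.08132128581059817 Fx,Fy,Fz -7.112960048953619 -2.9163441189511796 1.722432304693306 w 0.014147332252585436
```

Emit:
send_rows(
  moves=[-0.2,-0.02,0,0,0,0,255,-0.2,0,0,0,0,0,255,-0.1,0,0,0,0,0,255],
)

```text
time_s: 11.55
eef_pos: [0.447, -0.1831, 0.0813]
ee_rot: [-0.091, 0.996, -0.002, -0.007]
force: [-7.3, -4.2, 3.2]
gripper_width: 0.0145
```

```bash
python3 -c "
from go import *
st()
im,d=camera('side');cv2.imwrite('pics/s9.png',cv2.resize(im[180:300,310:460],None,fx=5,fy=5,interpolation=cv2.INTER_CUBIC))
im,d=camera('top');cv2.imwrite('pics/t9.png',cv2.resize(im[200:370,340:460],None,fx=3.5,fy=3.5))
to(None,100.3);st()
"
```

```text
t 11.55 tester x,y -0.03747964342825269 -0.0019177249365405977 z 0.08131695426042185 Fx,Fy,Fz -7.961449025985095 -2.773965840807179 3.1729405540527647 w 0.014513591048033292
t 11.65 pos [ 0.4473 -0.1831  0.0814] jaw 100.47600316354522 tilt z [-0.0131 -0.006  -0.9999] F [-4.6453 -2.9698  2.1532] w 0.014561248760462202 q6 -2.355391429109388
turn/0.1 [-0.0351 -0.1397  0.0305]
t 11.65 tester x,y -0.037134732628141855 -0.0019692255304309004 z 0.08135311787343516 Fx,Fy,Fz -5.101423508511675 -2.0913582170091347 2.1532438579399287 w 0.014561248760462202
```

View pics/s9.png

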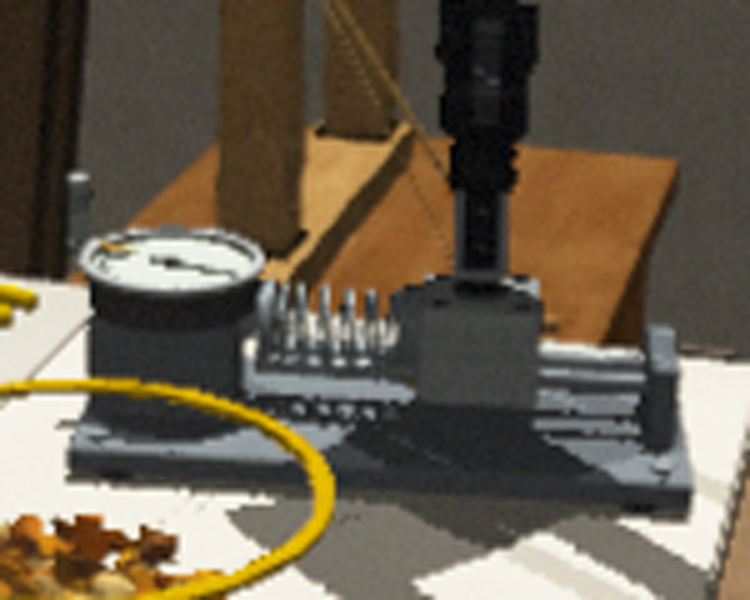

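View pics/t9.png

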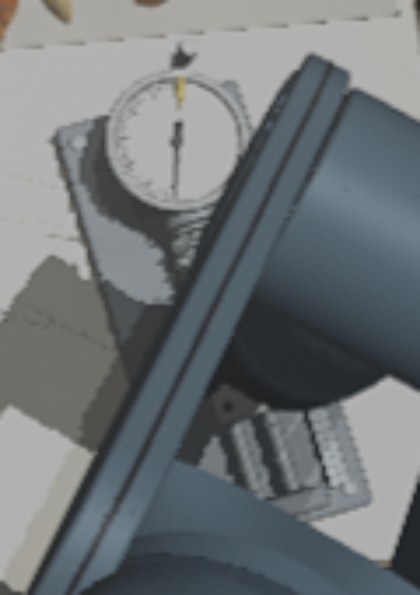

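Emit:
send_rows(
  moves=[-0.12,-0.02,0,-0.03,-0.12,0,255,-0.12,-0.01,0,0,-0.05,0,255,-0.1,0,0,0,0,0,255],
)

```text
time_s: 11.95
eef_pos: [0.4554, -0.1815, 0.0813]
ee_rot: [-0.092, 0.996, 0.001, -0.004]
force: [-7.4, -4.3, 2.3]
gripper_width: 0.0143
```

```bash
python3 -c "
from go import *
to(None,100.3);st()
"
```

```text
t 11.95 pos [ 0.4554 -0.1815  0.0813] jaw 100.59005666625154 tilt z [-0.0088  0.001  -1.    ] F [-7.3607 -4.2848  2.2644] w 0.014305184876155827 q6 -2.35688268993816
turn/0.1 [ 0.0259 -0.0846  0.0507]
t 11.95 tester x,y -0.028878736282153927 -0.0018453478804260157 z 0.08133791878086717 Fx,Fy,Fz -8.008186940927597 -2.8996378039092967 2.264362034638802 w 0.014305184876155827
```

Emit:
send_rows(
  moves=[-0.12,-0.02,0,0,-0.08,0.02,255,-0.1,0,0,0,0,0.02,255,-0.06,0,0,0,0,0,255],
)

```text
time_s: 12.25
eef_pos: [0.4603, -0.1806, 0.0813]
ee_rot: [-0.091, 0.996, 0.002, -0.007]
force: [-8.7, -3.6, 3.4]
gripper_width: 0.0142
```

```bash
python3 -c "
from go import *
to(None,100.3);st()
"
```

```text
t 12.25 pos [ 0.4603 -0.1806  0.0813] jaw 100.487530659023 tilt z [-0.0147  0.0022 -0.9999] F [-8.6581 -3.6066  3.3736] w 0.014175358276326386 q6 -2.344616987072213
turn/0.1 [ 0.0486 -0.1408  0.0331]
t 12.25 tester x,y -0.02390338965726125 -0.0017764292073744227 z 0.08132367102083875 Fx,Fy,Fz -9.1634315042929 -2.0004290712000805 3.3736452460754345 w 0.014175358276326386
```

Emit:
send_rows(
  moves=[-0.08,0,0,0.03,-0.12,0.02,255,-0.06,0,0,0,0,0,255],
)

```text
time_s: 12.45
eef_pos: [0.4617, -0.1803, 0.0813]
ee_rot: [-0.091, 0.996, 0.001, -0.006]
force: [-8.7, -4.7, 3.5]
gripper_width: 0.0147
```

```bash
python3 -c "
from go import *
to(None,100.3);st()
"
```

```text
t 12.45 pos [ 0.4617 -0.1803  0.0813] jaw 100.46545836525839 tilt z [-0.0113  0.0004 -0.9999] F [-8.7063 -4.7139  3.4838] w 0.014722962254010282 q6 -2.3428298622871555
turn/0.1 [ 0.0238 -0.1101  0.029 ]
t 12.45 tester x,y -0.022548771407468252 -0.0018040035558748438 z 0.08131739854094555 Fx,Fy,Fz -9.40882876437048 -3.0812338629573928 3.4838355933817606 w 0.014722962254010282
```

Emit:
send_rows(
  moves=[-0.07,0,0,0.02,-0.1,0.02,255,-0.07,0,0,0,-0.02,0,255,-0.07,0,0,0,-0.02,0,255],
)

```text
time_s: 12.75
eef_pos: [0.4632, -0.1801, 0.0813]
ee_rot: [-0.091, 0.996, 0.0, -0.006]
force: [-9.6, -4.6, 3.7]
gripper_width: 0.0143
```

```bash
python3 -c "
from go import *
to(None,100.3);st()
"
```

```text
t 12.75 pos [ 0.4632 -0.1801  0.0813] jaw 100.48385844010575 tilt z [-0.0111 -0.0007 -0.9999] F [-9.6018 -4.6128  3.705 ] w 0.014261727520717995 q6 -2.3397616567623234
turn/0.1 [ 0.0128 -0.1104  0.0322]
t 12.75 tester x,y -0.02097115336948153 -0.0018027376625883852 z 0.0813322534584036 Fx,Fy,Fz -10.27185224422376 -2.821675204446407 3.7050230231972425 w 0.014261727520717995
```

Emit:
send_rows(
  moves=[-0.07,0,0,0,-0.06,0.02,255,-0.07,0,0,0,-0.02,0,255],
)

```text
time_s: 12.95
eef_pos: [0.4641, -0.1799, 0.0813]
ee_rot: [-0.091, 0.996, 0.0, -0.006]
force: [-9.2, -4.5, 4.6]
gripper_width: 0.0145
```

```bash
python3 -c "
from go import *
to(None,100.3);st()
"
```

```text
t 12.95 pos [ 0.4641 -0.1799  0.0813] jaw 100.45329676220483 tilt z [-0.0129 -0.0003 -0.9999] F [-9.2383 -4.4841  4.6023] w 0.01448748014097983 q6 -2.3370394364202993
turn/0.1 [ 0.0199 -0.1279  0.0269]
t 12.95 tester x,y -0.020093045077597273 -0.0018092136662297446 z 0.08133656743993371 Fx,Fy,Fz -9.891149464015246 -2.760039913572829 4.6022658180687745 w 0.01448748014097983
```

Emit:
send_rows(
  moves=[-0.07,0,0,0,-0.1,0.02,255,-0.07,0,0,0,-0.04,0,255],
)

```text
time_s: 13.15
eef_pos: [0.4649, -0.1797, 0.0813]
ee_rot: [-0.091, 0.996, 0.001, -0.004]
force: [-10.0, -4.1, 4.5]
gripper_width: 0.014
```

```bash
python3 -c "
from go import *
to(None,100.3);st()
"
```

```text
t 13.15 pos [ 0.4649 -0.1797  0.0813] jaw 100.43599077741356 tilt z [-0.0088  0.0011 -1.    ] F [-10.0014  -4.1063   4.5092] w 0.01403895043486277 q6 -2.3404130678367276
turn/0.1 [ 0.027  -0.0847  0.0238]
t 13.15 tester x,y -0.019220681114903364 -0.001807116351217595 z 0.08133204150872685 Fx,Fy,Fz -10.574475640698568 -2.251800025367314 4.509212215903118 w 0.01403895043486277
```

Emit:
send_rows(
  moves=[-0.07,0,0,0,-0.06,0,255,-0.07,0,0,0,-0.04,0,255],
)

```text
time_s: 13.35
eef_pos: [0.4656, -0.1796, 0.0813]
ee_rot: [-0.092, 0.996, 0.001, -0.004]
force: [-9.7, -5.2, 5.0]
gripper_width: 0.0141
```

```bash
python3 -c "
from go import *
to(None,100.3);st()
"
```

```text
t 13.35 pos [ 0.4656 -0.1796  0.0813] jaw 100.5281809189354 tilt z [-0.0089  0.0019 -1.    ] F [-9.6594 -5.2133  4.9835] w 0.014069574804286451 q6 -2.3418005618114854
turn/0.1 [ 0.0347 -0.084   0.04  ]
t 13.35 tester x,y -0.0185088411960942 -0.0017659911247976633 z 0.08132703235839353 Fx,Fy,Fz -10.435852199271821 -3.4021916036459876 4.9834963411095226 w 0.014069574804286451
```

Emit:
send_rows(
  moves=[-0.07,0,0,0,-0.06,0.02,255,-0.07,0,0,0,-0.04,0,255],
)

```text
time_s: 13.55
eef_pos: [0.4662, -0.1795, 0.0813]
ee_rot: [-0.092, 0.996, 0.002, -0.004]
force: [-9.6, -4.1, 4.7]
gripper_width: 0.0144
```

```bash
python3 -c "
from go import *
to(None,100.3);st()
"
```

```text
t 13.55 pos [ 0.4662 -0.1795  0.0813] jaw 100.50120535560126 tilt z [-0.0092  0.0026 -1.    ] F [-9.6012 -4.1068  4.7077] w 0.014388162305741092 q6 -2.3411127248194177
turn/0.1 [ 0.0423 -0.0854  0.0353]
t 13.55 tester x,y -0.01789068749840054 -0.001776225163958105 z 0.08131992935786968 Fx,Fy,Fz -10.180827578507504 -2.323887690766715 4.707666512851263 w 0.014388162305741092
```

Emit:
send_rows(
  moves=[-0.08,0,0,0,-0.06,0.02,255,-0.08,0,0,0,-0.04,0,255],
)

```text
time_s: 13.75
eef_pos: [0.4675, -0.1792, 0.0813]
ee_rot: [-0.091, 0.996, 0.002, -0.005]
force: [-9.9, -5.3, 4.9]
gripper_width: 0.0145
```

```bash
python3 -c "
from go import *
to(None,100.3);st()
"
```

```text
t 13.75 pos [ 0.4675 -0.1792  0.0813] jaw 100.48231737748539 tilt z [-0.0097  0.0033 -0.9999] F [-9.9303 -5.3151  4.9202] w 0.014533661026548392 q6 -2.3393448747650916
turn/0.1 [ 0.0498 -0.0896  0.032 ]
t 13.75 tester x,y -0.016626153984993553 -0.0017659907259041869 z 0.08131641995602046 Fx,Fy,Fz -10.720610517666634 -3.453862383874438 4.920180161294274 w 0.014533661026548392
```

Emit:
send_rows(
  moves=[-0.07,0,0,0,-0.06,0.02,255,-0.07,0,0,0,-0.04,0,255],
)

```text
time_s: 13.95
eef_pos: [0.4675, -0.1792, 0.0813]
ee_rot: [-0.091, 0.996, 0.002, -0.005]
force: [-10.9, -5.5, 6.3]
gripper_width: 0.0142
```

```bash
python3 -c "
from go import *
to(None,100.3);st()
im,d=camera('side');cv2.imwrite('pics/s10.png',cv2.resize(im[180:300,310:460],None,fx=5,fy=5,interpolation=cv2.INTER_CUBIC));pickle.dump((im,d),open('side10.pkl','wb'))
im,d=camera('top');cv2.imwrite('pics/t10.png',cv2.resize(im[200:370,340:460],None,fx=3.5,fy=3.5))
"
```

```text
t 13.95 pos [ 0.4675 -0.1792  0.0813] jaw 100.47963118722366 tilt z [-0.0113  0.0038 -0.9999] F [-10.9008  -5.5169   6.2877] w 0.014224805031204516 q6 -2.338655786910557
turn/0.1 [ 0.0581 -0.1043  0.0317]
t 13.95 tester x,y -0.016613665706031122 -0.0017330915043112147 z 0.08131775836287414 Fx,Fy,Fz -11.711538028353928 -3.478933502113995 6.28769451843245 w 0.014224805031204516
```

View pics/s10.png

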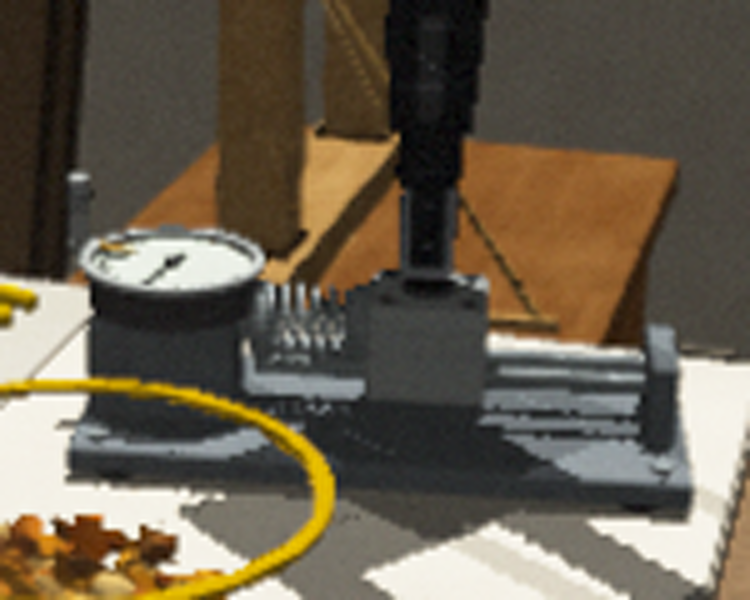

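View pics/t10.png

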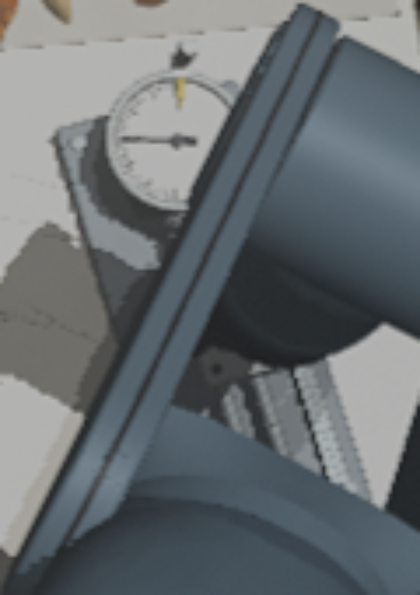

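Emit:
send_rows(
  moves=[-0.08,0,0,0,-0.03,0,255,-0.09,0,0,0,-0.03,0,255],
)

```text
time_s: 14.25
eef_pos: [0.4675, -0.1792, 0.0813]
ee_rot: [-0.092, 0.996, 0.003, -0.009]
force: [-14.3, -6.8, 7.2]
gripper_width: 0.0146
```

```bash
python3 -c "
from go import *
to(None,100.3);st()
"
```

```text
t 14.25 pos [ 0.4675 -0.1792  0.0813] jaw 100.60207882520102 tilt z [-0.0192  0.0034 -0.9998] F [-14.3006  -6.8077   7.2189] w 0.014563985557886712 q6 -2.334245428213634
turn/0.1 [ 0.0683 -0.183   0.0533]
t 14.25 tester x,y -0.01659826567982438 -0.0016960041698572841 z 0.08129712206821696 Fx,Fy,Fz -15.287334717699789 -4.1409782928643875 7.218924655860185 w 0.014563985557886712
```

Emit:
send_rows(
  moves=[-0.06,0,-0.02,0,0,0,255,-0.04,0,-0.02,0,0,0,255,-0.03,0,-0.02,0,0,0,120,-0.01,0,-0.02,0,0,0,120,0,0,0,0,0,0,120,0,0,0,0,0,0,120],
)

```text
time_s: 14.85
eef_pos: [0.4697, -0.1783, 0.0835]
ee_rot: [-0.093, 0.996, 0.003, -0.013]
force: [1.0, 0.0, -0.1]
gripper_width: 0.0457
```

```bash
python3 -c "
from go import *
to(None,100.3);st()
"
```

```text
t 14.85 pos [ 0.4697 -0.1783  0.0835] jaw 100.6126899431364 tilt z [-0.0268  0.0036 -0.9996] F [ 0.9902  0.0488 -0.0819] w 0.04565898987236039 q6 -2.325473627253795
turn/0.1 [ 0.0845 -0.2571  0.0557]
t 14.85 tester x,y -0.01422954680606018 -0.0012916650679859745 z 0.08353413013837271 Fx,Fy,Fz 0.9829473704817722 -0.12899379571661948 -0.08193392576434463 w 0.04565898987236039
```

Emit:
send_rows(
  moves=[0,0,-0.5,0,0,0,120,0,0,-0.7,0.08,-0.25,0.05,120,0,0,-0.8,0,0,0,120,0,0.8,0,0,0,0,120,0,0.9,0,0,0,0,120,0,0.9,0,0,0,0,120,0,0.9,0,0,0,0,120,0,0.5,0,0,0,0,120,0,0,0,0,0,0,120,0,0,0,0,0,0,120],
)

```text
time_s: 15.85
eef_pos: [0.4438, -0.0158, 0.1693]
ee_rot: [-0.09, 0.996, -0.0, 0.004]
force: [-0.3, 0.9, -0.6]
gripper_width: 0.0451
```

```bash
python3 -c "
from go import *
to(None,100.3);st()
for n in('side','top'):
    im,d=camera(n);pickle.dump((im,d),open(n+'11.pkl','wb'))
    if n=='top':
        cv2.imwrite('pics/t11.png',cv2.resize(im[200:370,340:460],None,fx=3.5,fy=3.5,interpolation=cv2.INTER_CUBIC));cv2.imwrite('pics/dial11.png',cv2.resize(im[208:268,362:418],None,fx=10,fy=10,interpolation=cv2.INTER_CUBIC))
    else: cv2.imwrite('pics/s11.png',cv2.resize(im[180:300,310:460],None,fx=5,fy=5,interpolation=cv2.INTER_CUBIC))
"
```

```text
t 15.85 pos [ 0.4438 -0.0158  0.1693] jaw 100.31113145126196 tilt z [ 0.0084 -0.0002 -1.    ] F [-0.2771  0.8743 -0.5966] w 0.04510683506065357 q6 -2.0412340472644246
turn/0.1 [-0.0174  0.0826  0.002 ]
t 15.85 tester x,y -0.010647257249544448 0.16328814084079432 z 0.1693189866220794 Fx,Fy,Fz -0.11633628985362882 0.909808525471912 -0.5965878734487798 w 0.04510683506065357
```

View pics/t11.png

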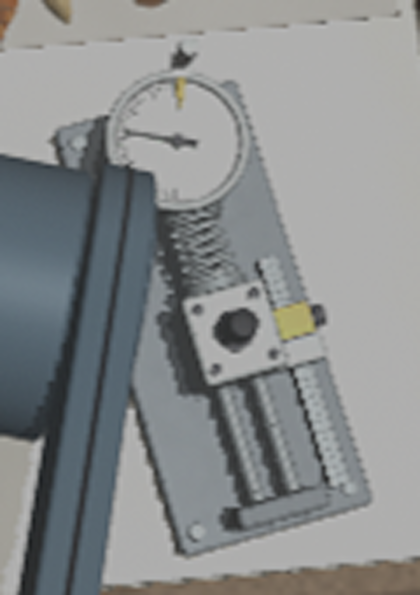

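View pics/dial11.png

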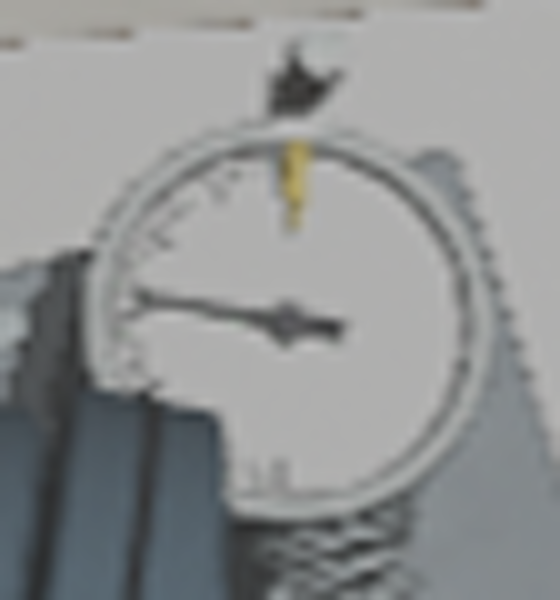

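View pics/s11.png

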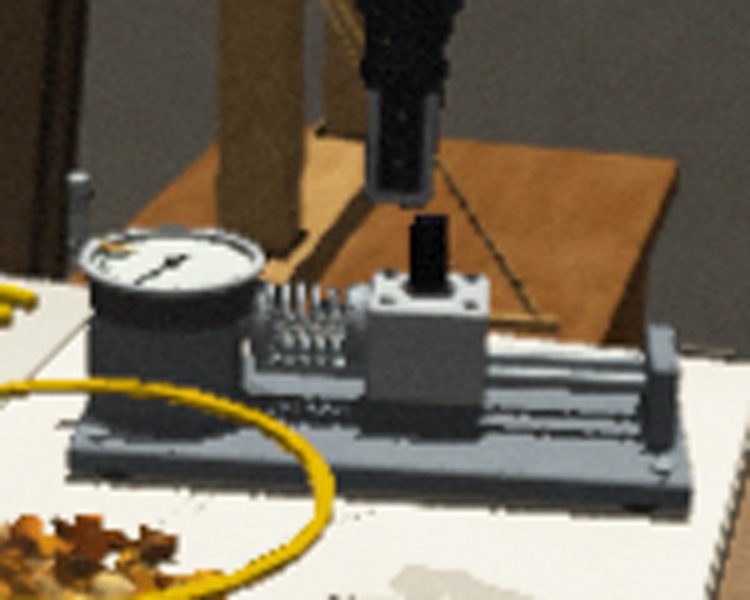

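```bash
cat > dial.py <<'E'
from h import *
import sys
np.set_printoptions(precision=4,suppress=True)
CEN=np.array([.5701,-.1588])
def fit(p,w,ref):
    c=(p*w[:,None]).sum(0)/w.sum();q=p-c;M=(q*w[:,None]).T@q;e,V=np.linalg.eigh(M);a=V[:,1];a=a*np.sign(a@(c-ref) if np.linalg.norm(c-ref)>.004 else 1)
    return c,a,np.degrees(np.arctan2(a[1],a[0]))
def meas(tag):
  for n in("top","side"):
    im,d=pickle.load(open(n+tag+".pkl","rb"));f=4 if n=="top" else 6
    x0,y0,x1,y1=(365,210,415,265) if n=="top" else (322,222,368,246)
    big=cv2.resize(im[y0:y1,x0:x1],None,fx=f,fy=f,interpolation=cv2.INTER_CUBIC)
    v,u=np.mgrid[0:big.shape[0],0:big.shape[1]];uv=np.c_[(u.ravel()+.5)/f-.5+x0,(v.ravel()+.5)/f-.5+y0]
    P=onz(n,uv,.079)[:,:2];hsv=cv2.cvtColor(big,cv2.COLOR_BGR2HSV).reshape(-1,3).astype(float);g=hsv[:,2]
    # centre from white face
    r=np.linalg.norm(P-CEN,axis=1)
    bg=np.median(g[r<.03]);dk=np.clip(bg*.85-g,0,None)*(hsv[:,1]<90)
    s=(r<.029)&(dk>0)
    m=s.reshape(u.shape).astype(np.uint8);k,l,stt,_=cv2.connectedComponentsWithStats(m);i=1+np.argmax(stt[1:,4]);s=(l==i).ravel()
    c,a,ang=fit(P[s],dk[s],CEN);t=(P[s]-CEN)@a
    print(n,"needle pix",s.sum(),"c",c,"ang",ang,"extent",t.min(),t.max(),"perp of CEN",np.cross(a,CEN-c))
    y=np.clip(hsv[:,1]-70,0,None)*((hsv[:,0]>15)&(hsv[:,0]<40));s=(y>0)&(r<.045)&(r>.01)
    if s.sum()>20:
        c,a,ang=fit(P[s],y[s],CEN);b=c-CEN;print(n,"pointer pix",s.sum(),"c",c,"radial ang",np.degrees(np.arctan2(b[1],b[0])),"r",np.linalg.norm(b),"axis",ang)
    # limit post top
if __name__=="__main__":meas(sys.argv[1])
E
python3 dial.py 0; python3 dial.py 11; python3 - <<'E'
from h import *
for t in("0","11"):
    im,d=pickle.load(open("top%s.pkl"%t,"rb"));hs=cv2.cvtColor(im,cv2.COLOR_BGR2HSV)
    # hub/edge of bezel: fit circle to bezel pts by depth
    d=cv2.medianBlur(d,3);v,u=np.mgrid[205:275,360:420];P=pts("top",np.c_[u.ravel(),v.ravel()],d)
    s=(P[:,2]>.07)&(P[:,2]<.088)
    m=s.reshape(u.shape).astype(np.uint8);m=cv2.morphologyEx(m,cv2.MORPH_OPEN,cv2.getStructuringElement(2,(13,13)));c=max(cv2.findContours(m,0,1)[0],key=cv2.contourArea)[:,0]+[360,205]
    p=onz("top",c,.08)[:,:2];A=np.c_[2*p,np.ones(len(p))];x=np.linalg.lstsq(A,(p**2).sum(1),rcond=None)[0];print(t,"circle",x[:2],np.sqrt(x[2]+x[:2]@x[:2]),len(p))
    s=(P[:,2]>.096)&(P[:,2]<.113);print("lp",P[s].mean(0),s.sum())
E
```

```text
top needle pix 796 c [ 0.5673 -0.1585] ang 170.09459517716965 extent -0.011485705485379985 0.0287965801434858 perp of CEN -0.00021823442579563517
top pointer pix 204 c [ 0.599 -0.164] radial ang -10.222335418732909 r 0.029387956658553396 axis -11.313156157234426
side needle pix 1190 c [ 0.564  -0.1557] ang 167.65791394321374 extent -0.011186951789183741 0.028929298842102272 perp of CEN 0.0017281969214456505
side pointer pix 1132 c [ 0.557  -0.1658] radial ang -151.90994945691116 r 0.014832985463705175 axis -178.3240891981468
top needle pix 847 c [ 0.5712 -0.154 ] ang 75.43413019337979 extent -0.011623552309071328 0.028938814082206055 perp of CEN -0.00011625361540779696
top pointer pix 201 c [ 0.599 -0.164] radial ang -10.191514331770923 r 0.02933361421283628 axis -11.084333740948301
side needle pix 869 c [ 0.5702 -0.1522] ang 78.40114994024744 extent -0.011391189704184497 0.028949689298698168 perp of CEN -0.0012559317811349658
side pointer pix 1154 c [ 0.5538 -0.1678] radial ang -151.12269632676782 r 0.018627632967286242 axis -175.56356445134733
0 circle [ 0.56967048 -0.15843967] 0.038597669247561424 113
lp [ 0.61337153 -0.16550036  0.10647011] 30
11 circle [ 0.57159731 -0.16021092] 0.036876339651525175 114
lp [ 0.61330963 -0.16564831  0.10511637] 32dial.py:21: DeprecationWarning: Arrays of 2-dimensional vectors are deprecated. Use arrays of 3-dimensional vectors instead. (deprecated in NumPy 2.0)
  print(n,"needle pix",s.sum(),"c",c,"ang",ang,"extent",t.min(),t.max(),"perp of CEN",np.cross(a,CEN-c))
dial.py:21: DeprecationWarning: Arrays of 2-dimensional vectors are deprecated. Use arrays of 3-dimensional vectors instead. (deprecated in NumPy 2.0)
  print(n,"needle pix",s.sum(),"c",c,"ang",ang,"extent",t.min(),t.max(),"perp of CEN",np.cross(a,CEN-c))
```

Emit:
send_rows(
  moves=[0,0,0,0,0.08,1,120,0,0,0,0,0,1,120,0,0,0,0,0,1,120,0,0,0,0,0,1,120,0,0,0,0,0,1,120,0,0,0,0,0,1,120,0,0,0,0,0,1,120,0,0,0,0,0,1,120,0,0,0,0,0,1,120,0,0,0,0,0,1,120],
)

```text
time_s: 16.95
eef_pos: [0.448, -0.0295, 0.1683]
ee_rot: [0.425, 0.905, -0.002, 0.001]
force: [-0.2, 0.3, 0.4]
gripper_width: 0.045
```

Emit:
send_rows(
  moves=[0,0,0,0,0,1,120,0,0,0,0,0,1,120,0,0,0,0,0,1,120,0,0,0,0,0,1,120,0,0,0,0,0,1,120,0,0,0,0,0,1,120,0,0,0,0,0,1,120,0,0,0,0,0,0.5,120,0,0,0,0,0,0,120],
)

```text
time_s: 17.85
eef_pos: [0.4513, -0.0419, 0.1673]
ee_rot: [0.744, 0.668, -0.002, 0.002]
force: [-0.0, -0.1, -0.6]
gripper_width: 0.0454
```

```bash
python3 -c "
from go import *
to([.6134,-.1655,.14],-14);st()
"
```

```text
t 17.85 pos [ 0.4513 -0.0419  0.1673] jaw -6.190397684967466 tilt z [-0.0006 -0.0059 -1.    ] F [-0.0062 -0.0702 -0.589 ] w 0.045373274291972666 q6 -0.22436229085284504
turn/0.1 [0.0043 0.0588 1.363 ]
shift/40mm now-axes [-2.63    4.3612  0.6969]  target-axes [-2.0171  4.6787  0.6813]
t 17.85 tester x,y -0.00796239899776172 0.13621457092606115 z 0.1672522047996598 Fx,Fy,Fz -0.01865090804221821 -0.0679513484839482 -0.5890295993149728 w 0.045373274291972666
```

Emit:
send_rows(
  moves=[0,0,0,0,0.05,0.7,120,0,0,0,0,0,0.66,120,-0.4,0.9,0,0,0,0,120,-0.4,0.9,0,0,0,0,120,-0.4,0.9,0,0,0,0,120,-0.4,0.9,0,0,0,0,120,-0.3,0.7,0,0,0,0,120,0,0,0,0,0,0,120,0,0,0,0,0,0,120],
)

```text
time_s: 18.75
eef_pos: [0.6039, -0.1703, 0.1639]
ee_rot: [0.788, 0.615, -0.001, -0.001]
force: [0.3, 0.5, 0.3]
gripper_width: 0.0449
```

```bash
python3 -c "
from go import *
to([.6134,-.1655,.13],-14);st()
"
```

```text
t 18.75 pos [ 0.6039 -0.1703  0.1639] jaw -14.028452515578211 tilt z [-0.0027 -0.0005 -1.    ] F [0.3137 0.5053 0.2581] w 0.04486610215706027 q6 -0.20609986448355605
turn/0.1 [-0.0245  0.0117 -0.005 ]
shift/40mm now-axes [0.1757 0.202  0.8481]  target-axes [0.1746 0.2    0.8487]
t 18.75 tester x,y 0.11923716805307841 -0.017406965706840576 z 0.1639499364106569 Fx,Fy,Fz 0.39901301285490287 0.4411034916385209 0.2581214811919117 w 0.04486610215706027
```

Emit:
send_rows(
  moves=[0.17,0.2,0.2,0,0,0,120,0,0,0.4,0,0,0,120,0,0,0.1,0,0,0,120,0,0,0,0,0,0,120,0,0,0,0,0,0,120],
)

```text
time_s: 19.25
eef_pos: [0.6119, -0.1625, 0.1345]
ee_rot: [0.787, 0.616, -0.001, -0.002]
force: [0.1, 0.8, -0.2]
gripper_width: 0.045
```

```bash
python3 -c "
from go import *
to([.6134,-.1655,.086],-14);st()
im,d=camera('side');cv2.imwrite('pics/s12.png',cv2.resize(im[180:300,280:430],None,fx=5,fy=5,interpolation=cv2.INTER_CUBIC))
"
```

```text
t 19.25 pos [ 0.6119 -0.1625  0.1345] jaw -13.88588850852108 tilt z [-0.0044  0.0012 -1.    ] F [ 0.0611  0.7901 -0.2371] w 0.04502836137579384 q6 -0.19238397712463548
turn/0.1 [-0.0457 -0.0007  0.0199]
shift/40mm now-axes [-0.064   0.0607  1.2111]  target-axes [-0.0638  0.0553  1.2114]
t 19.25 tester x,y 0.12843930885918978 -0.01109950353356901 z 0.13445574166201926 Fx,Fy,Fz 0.20135946398442764 0.7664586652030959 -0.23710898991302337 w 0.04502836137579384
```

View pics/s12.png

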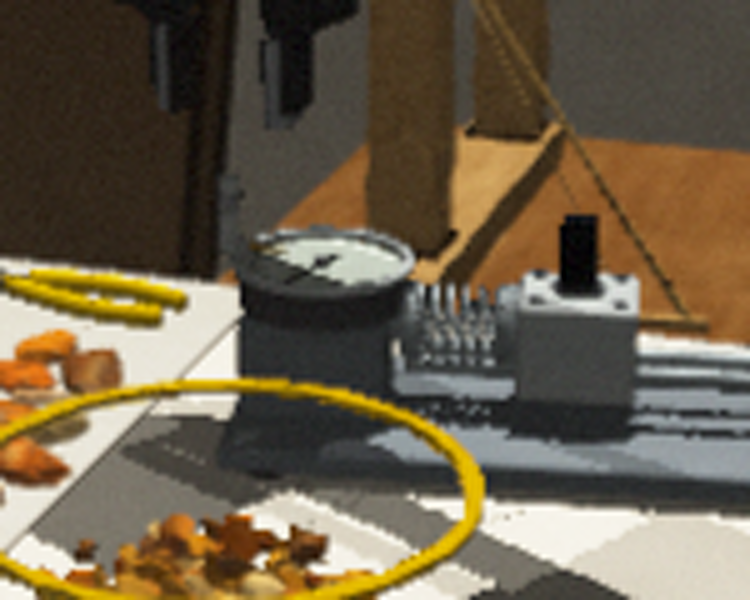

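Emit:
send_rows(
  moves=[-0.06,0.05,0.2,0,0,0,120,0,0,0.5,0,0,0,120,0,0,0.35,0,0,0,120,0,0,0.1,0,0,0,120,0,0,0,0,0,0,120,0,0,0,0,0,0,120],
  force=20,
)

```text
time_s: 19.9
eef_pos: [0.6148, -0.1662, 0.0888]
ee_rot: [0.787, 0.617, -0.0, 0.001]
force: [-0.4, 1.1, -0.4]
gripper_width: 0.0456
```

```bash
python3 -c "
from go import *
to([.6134,-.1655,.086],-14);st()
"
```

```text
t 19.9 pos [ 0.6148 -0.1662  0.0888] jaw -13.861178117169574 tilt z [ 0.0004 -0.0011 -1.    ] F [-0.436   1.0986 -0.4345] w 0.045609512945116254 q6 -0.19611853388602918
turn/0.1 [0.0061 0.0098 0.0242]
shift/40mm now-axes [ 0.0096 -0.0397  0.0694]  target-axes [ 0.0094 -0.0397  0.0694]
t 19.9 tester x,y 0.13069565962765312 -0.015330155458297275 z 0.08877745604165704 Fx,Fy,Fz -0.23256631341322134 1.158811136952009 -0.43451038621608096 w 0.045609512945116254
```

Now grip.

Emit:
send_rows(
  moves=[0,-0.03,0.04,0,0,0,120,0,0,0,0,0,0,255,0,0,0,0,0,0,255,0,0,0,0,0,0,255,0,0,0,0,0,0,255,0,0,0,0,0,0,255,0,0,0,0,0,0,255],
  force=20,
)

```text
time_s: 20.6
eef_pos: [0.6156, -0.1667, 0.0889]
ee_rot: [0.787, 0.617, 0.001, 0.003]
force: [1.5, 0.2, -1.5]
gripper_width: 0.0092
```

```bash
cat >> go.py <<'E'
def arc(C=np.array([.5701,-.1588]),goal=None):
    o=get_obs();b=o["eef_pos"][:2]-C;a=np.degrees(np.arctan2(b[1],b[0]));r=np.linalg.norm(b)
    Rm=R.from_quat(o["ee_rot"]);rad=np.array([*(b/r),0]);tan=np.array([-rad[1],rad[0],0])
    print("t",o["time_s"],"ang",a,"r",r,"z",o["eef_pos"][2],"Frad,Ftan,Fz",o["force"]@rad,o["force"]@tan,o["force"][2],"w",o["gripper_width"])
    out=[]
    for k in range(1,8):
        th=np.radians(a+k*5);t=Rm.inv().apply([-np.sin(th),np.cos(th),0]);out.append(t[:2])
    print("tan dir in tool at +5..35:",np.array(out).round(2).tolist())
E
python3 -c "
from go import *
to(None,-14);arc()"
```

```text
t 20.6 pos [ 0.6156 -0.1667  0.0889] jaw -13.864003248447881 tilt z [ 0.005 -0.003 -1.   ] F [ 1.4819  0.2154 -1.4554] w 0.009221711619513212 q6 -0.19652049046620546
turn/0.1 [0.0561 0.0166 0.0237]
t 20.6 ang -9.830639269518292 r 0.046138869813294583 z 0.08891982334468689 Frad,Ftan,Fz 1.423373442340396 0.4652190481845355 -1.4554022051429196 w 0.009221711619513212
tan dir in tool at +5..35: [[0.99, -0.16], [0.97, -0.24], [0.95, -0.33], [0.91, -0.41], [0.87, -0.49], [0.83, -0.56], [0.78, -0.63]]
```

Emit:
send_rows(
  moves=[0.15,-0.02,0,0.05,0.01,0,255,0.15,-0.03,0,0,0,0,255,0.14,-0.05,0,0,0,0,255,0.14,-0.06,0,0,0,0,255,0.13,-0.07,0,0,0,0,255],
)

```text
time_s: 21.1
eef_pos: [0.6129, -0.1374, 0.0888]
ee_rot: [0.787, 0.616, -0.002, 0.001]
force: [-0.6, -2.4, -0.2]
gripper_width: 0.0089
```

```bash
python3 -c "
from go import *
to(None,-14);arc()"
```

```text
t 21.1 pos [ 0.6129 -0.1374  0.0888] jaw -13.891359650499966 tilt z [-0.0008 -0.0042 -1.    ] F [-0.5564 -2.4118 -0.2478] w 0.008891773148884391 q6 -0.1509089379792627
turn/0.1 [0.0027 0.0421 0.019 ]
t 21.1 ang 26.599673321340145 r 0.04790183817660528 z 0.08881098111524152 Frad,Ftan,Fz -1.577445266898815 -1.9073935732855385 -0.247833952190553 w 0.008891773148884391
tan dir in tool at +5..35: [[0.7, -0.71], [0.64, -0.77], [0.57, -0.82], [0.49, -0.87], [0.41, -0.91], [0.33, -0.94], [0.25, -0.97]]
```

Emit:
send_rows(
  moves=[0.1,-0.1,0,0,0.04,0,255,0.09,-0.12,0,0,0,0,255,0.07,-0.13,0,0,0,0,255,0.05,-0.12,0,0,0,0,255],
)

```text
time_s: 21.5
eef_pos: [0.5988, -0.117, 0.0889]
ee_rot: [0.787, 0.617, 0.003, 0.001]
force: [5.2, 2.8, -3.9]
gripper_width: 0.0086
```

```bash
python3 -c "
from go import *
to(None,-14);arc()"
```

```text
t 21.5 pos [ 0.5988 -0.117   0.0889] jaw -13.836261014753026 tilt z [ 0.0052  0.0019 -1.    ] F [ 5.1781  2.7796 -3.9034] w 0.008568390303295611 q6 -0.13835977082617132
turn/0.1 [ 0.0463 -0.0313  0.0287]
t 21.5 ang 55.54169793376704 r 0.05064159062751007 z 0.08894943540455473 Frad,Ftan,Fz 5.22171983974235 -2.69685329094745 -3.903432611400113 w 0.008568390303295611
tan dir in tool at +5..35: [[0.27, -0.96], [0.18, -0.98], [0.1, -1.0], [0.01, -1.0], [-0.08, -1.0], [-0.16, -0.99], [-0.25, -0.97]]
```

```bash
python3 -c "
from go import *
p=np.array([[.6156,-.1667],[.6129,-.1374],[.5988,-.117]]);A=np.c_[2*p,np.ones(3)];x=np.linalg.solve(A,(p**2).sum(1));print(x[:2],np.sqrt(x[2]+x[:2]@x[:2]))
from scipy.optimize import least_squares
s=least_squares(lambda c:np.linalg.norm(p-c,axis=1)-.045,[.57,-.16]);print(s.x,s.fun)
im,d=camera('top');pickle.dump((im,d),open('top13.pkl','wb'));cv2.imwrite('pics/dial13.png',cv2.resize(im[208:268,362:418],None,fx=10,fy=10,interpolation=cv2.INTER_CUBIC))
im,d=camera('side');pickle.dump((im,d),open('side13.pkl','wb'));cv2.imwrite('pics/s13.png',cv2.resize(im[210:260,310:390],None,fx=9,fy=9,interpolation=cv2.INTER_CUBIC))
arc()
arc(s.x)
"
```

```text
[ 0.5631 -0.1568] 0.053457336690603395
[ 0.572  -0.1538] [ 0.0005 -0.0009  0.0006]
t 21.6 ang 56.60337167259635 r 0.05072680582222326 z 0.08891470150287377 Frad,Ftan,Fz 4.769426251885559 -1.50838685274726 -3.7045655586322885 w 0.008718054021448967
tan dir in tool at +5..35: [[0.25, -0.97], [0.17, -0.99], [0.08, -1.0], [-0.01, -1.0], [-0.09, -1.0], [-0.18, -0.98], [-0.27, -0.96]]
t 21.6 ang 55.12129907556116 r 0.045577049712333596 z 0.08891470150287377 Frad,Ftan,Fz 4.806843881511649 -1.3845250335367474 -3.7045655586322885 w 0.008718054021448967
tan dir in tool at +5..35: [[0.28, -0.96], [0.19, -0.98], [0.11, -0.99], [0.02, -1.0], [-0.07, -1.0], [-0.16, -0.99], [-0.24, -0.97]]
```

View pics/dial13.png

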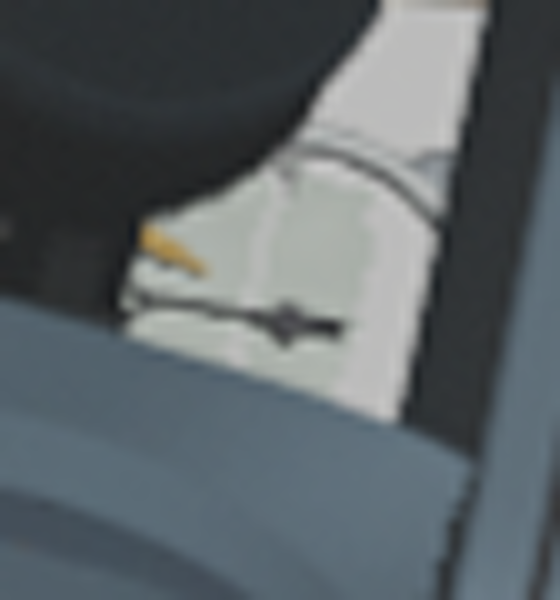

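View pics/s13.png

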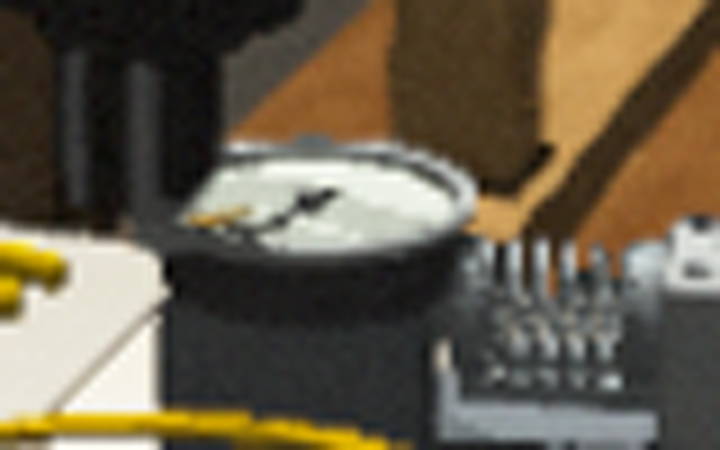

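Emit:
send_rows(
  moves=[0.04,-0.1,0,0,0,0,255,0.02,-0.12,0,0,0,0,255,0,-0.03,0,0,0,0,255],
)

```text
time_s: 21.9
eef_pos: [0.589, -0.1104, 0.089]
ee_rot: [0.787, 0.617, 0.003, -0.0]
force: [3.6, 1.3, -4.1]
gripper_width: 0.0084
```

```bash
python3 -c "
from go import *
to(None,-14)
im,d=camera('top');pickle.dump((im,d),open('top14.pkl','wb'));cv2.imwrite('pics/dial14.png',cv2.resize(im[208:268,362:418],None,fx=10,fy=10,interpolation=cv2.INTER_CUBIC))
im,d=camera('side');cv2.imwrite('pics/s14.png',cv2.resize(im[210:260,310:390],None,fx=9,fy=9,interpolation=cv2.INTER_CUBIC))
arc(np.array([.572,-.1538]))
"
```

```text
t 21.9 pos [ 0.589  -0.1104  0.089 ] jaw -13.826685548959265 tilt z [ 0.0051  0.0044 -1.    ] F [ 3.5684  1.2698 -4.0543] w 0.00841269114404322 q6 -0.13678662367820324
turn/0.1 [ 0.0392 -0.0555  0.0304]
t 22.0 ang 68.77666739488446 r 0.046586179469561124 z 0.08892131037923448 Frad,Ftan,Fz 4.326632646339391 -0.6311981757157168 -1.0529342063191074 w 0.00898015986111487
tan dir in tool at +5..35: [[0.04, -1.0], [-0.05, -1.0], [-0.13, -0.99], [-0.22, -0.98], [-0.3, -0.95], [-0.38, -0.92], [-0.46, -0.89]]
```

View pics/dial14.png

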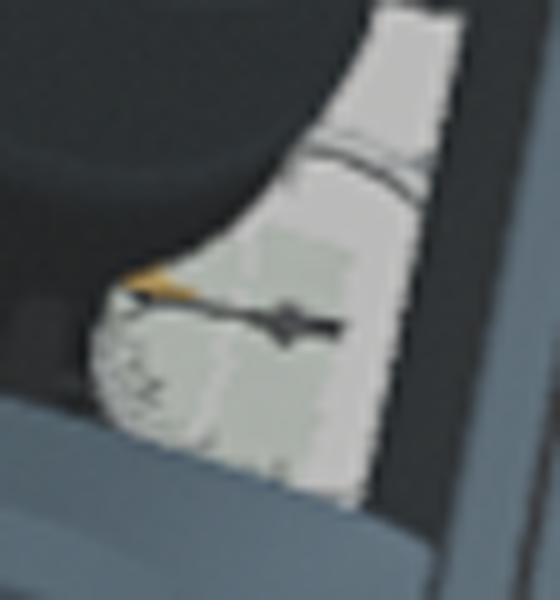

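View pics/s14.png

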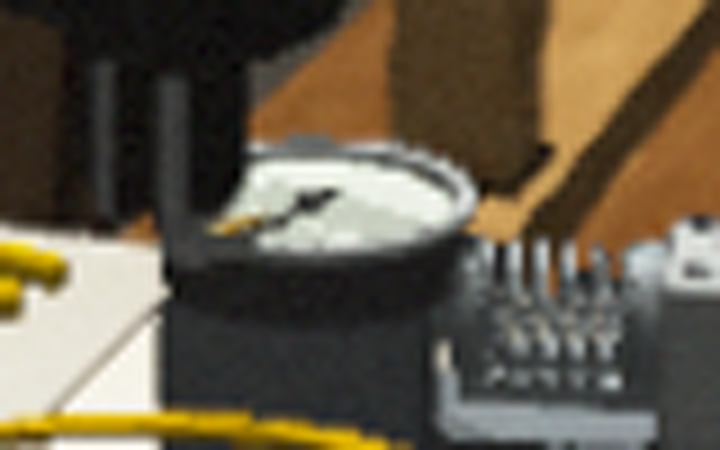

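Emit:
send_rows(
  moves=[0,-0.1,0,0.03,-0.05,0,255,0,-0.03,0,0,0,0,255,0,0,0,0,0,0,255],
)

```text
time_s: 22.3
eef_pos: [0.5845, -0.1085, 0.0889]
ee_rot: [0.787, 0.617, 0.001, -0.0]
force: [4.0, 1.6, -3.4]
gripper_width: 0.009
```

```bash
cat > snap.py <<'E'
from go import *
import sys
k=sys.argv[1]
im,d=camera('top');pickle.dump((im,d),open('top%s.pkl'%k,'wb'));cv2.imwrite('pics/dial%s.png'%k,cv2.resize(im[208:268,362:418],None,fx=10,fy=10,interpolation=cv2.INTER_CUBIC))
im,d=camera('side');pickle.dump((im,d),open('side%s.pkl'%k,'wb'));cv2.imwrite('pics/s%s.png'%k,cv2.resize(im[210:260,310:390],None,fx=9,fy=9,interpolation=cv2.INTER_CUBIC))
to(None,-14);arc(np.array([.572,-.1538]))
E
python3 snap.py 15; python3 dial.py 15 2>/dev/null;python3 dial.py 14 2>/dev/null
```

```text
t 22.4 pos [ 0.5845 -0.1085  0.0889] jaw -13.859825173358022 tilt z [ 0.0018  0.0017 -1.    ] F [ 3.6714  1.8967 -3.3098] w 0.008481158712986834 q6 -0.13175713793766128
turn/0.1 [ 0.0134 -0.0211  0.0245]
t 22.4 ang 74.56754242120172 r 0.04697455177162336 z 0.08893012685979856 Frad,Ftan,Fz 2.8052774952539625 -3.034342768620666 -3.30975235103205 w 0.008481158712986834
tan dir in tool at +5..35: [[-0.06, -1.0], [-0.15, -0.99], [-0.23, -0.97], [-0.32, -0.95], [-0.4, -0.92], [-0.48, -0.88], [-0.55, -0.83]]
top needle pix 1406 c [ 0.5627 -0.1809] ang 161.66123050737806 extent -0.021627463618307717 0.022100091710261224 perp of CEN -0.023335297440603926
top pointer pix 146 c [ 0.5766 -0.1343] radial ang 75.08608919248289 r 0.025366842011955618 axis 83.30830345311645
side needle pix 1718 c [ 0.5897 -0.1564] ang -81.53015155264968 extent -0.02477612237590621 0.025608087455416588 perp of CEN -0.019707450876079793
side pointer pix 1351 c [ 0.5513 -0.1573] radial ang 175.31507364432662 r 0.018816865762101325 axis -152.78817482945894
top needle pix 1065 c [ 0.5623 -0.1819] ang 161.55175794000925 extent -0.020080771810894852 0.02011497876666239 perp of CEN -0.024406978688592113
top pointer pix 221 c [ 0.5795 -0.1351] radial ang 68.31166390919556 r 0.02551716896569925 axis 65.49345036392586
```

View pics/dial15.png

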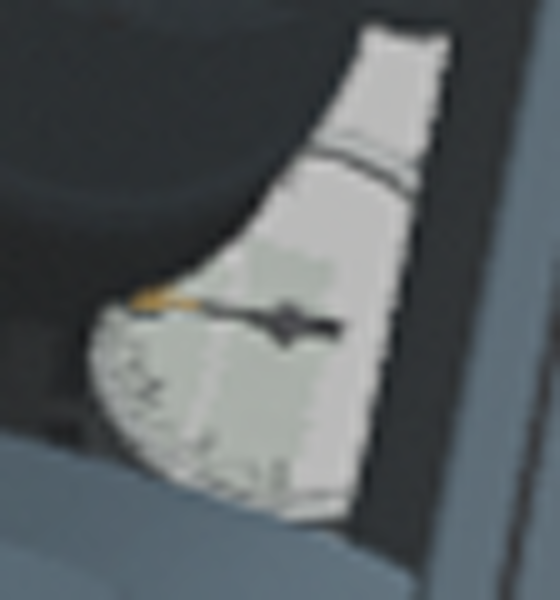

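View pics/s15.png

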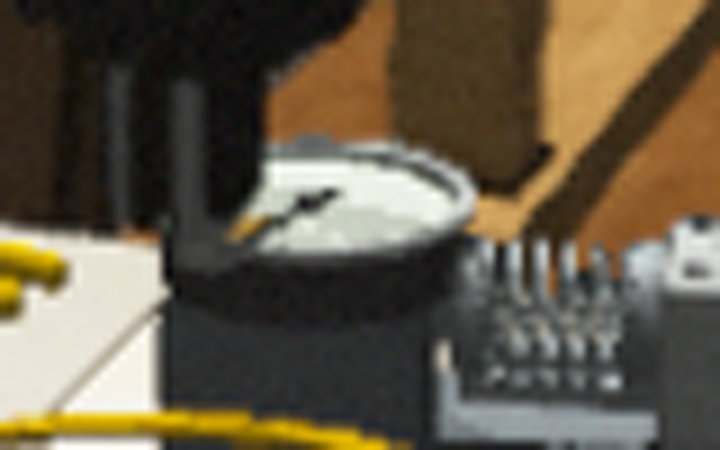

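Emit:
send_rows(
  moves=[0,0,0,0,0,0,165,0,0,0,0,0,0,165,0,0,0,0,0,0,165,0,0,-0.2,0,0,0,165,0,0,-0.6,0,0,0,165,0,0,-0.6,0,0,0,165,0.5,0,0,0,0,0,165,0.9,0,0,0,0,0,165,0.9,0,0,0,0,0,165,0.9,0,0,0,0,0,165],
)

```text
time_s: 23.4
eef_pos: [0.6141, 0.0107, 0.1521]
ee_rot: [0.79, 0.612, -0.001, 0.001]
force: [1.2, -0.2, -0.2]
gripper_width: 0.0302
```

Emit:
send_rows(
  moves=[0.9,0,0,0,0,0,165,0.9,0,0,0,0,0,165,0,0,0,0,0,0,165,0,0,0,0,0,0,165],
)

```text
time_s: 23.8
eef_pos: [0.6332, 0.0871, 0.1551]
ee_rot: [0.789, 0.614, -0.0, 0.002]
force: [-0.7, 0.5, -0.3]
gripper_width: 0.0306
```

```bash
python3 snap.py 16; python3 dial.py 16 2>/dev/null
```

```text
t 23.9 pos [0.6331 0.0863 0.1551] jaw -14.287303262822252 tilt z [ 0.0021 -0.0032 -1.    ] F [ 0.1515 -0.5869  0.213 ] w 0.03023861996538762 q6 0.2133017833571412
turn/0.1 [ 0.028   0.0256 -0.0502]
t 23.9 ang 75.72140809345619 r 0.24775955545961253 z 0.15507070819303787 Frad,Ftan,Fz -0.5314155114770724 -0.2915589168883973 0.21304117490529634 w 0.03023861996538762
tan dir in tool at +5..35: [[-0.09, -1.0], [-0.17, -0.98], [-0.26, -0.97], [-0.34, -0.94], [-0.42, -0.91], [-0.5, -0.87], [-0.57, -0.82]]
top needle pix 623 c [ 0.57   -0.1586] ang 75.96119171579679 extent -0.011624725106130997 0.017339794401399555 perp of CEN -0.00014496021247175552
top pointer pix 185 c [ 0.5777 -0.1318] radial ang 74.35568093016462 r 0.028037040835946922 axis 72.03249326980006
side needle pix 1069 c [ 0.5923 -0.1526] ang 95.31238162038184 extent -0.02894806919787524 0.025545619462853286 perp of CEN 0.022650173423672378
side pointer pix 989 c [ 0.5456 -0.1574] radial ang 176.66125337621725 r 0.02450145375121347 axis -147.08468969551691
```

View pics/dial16.png

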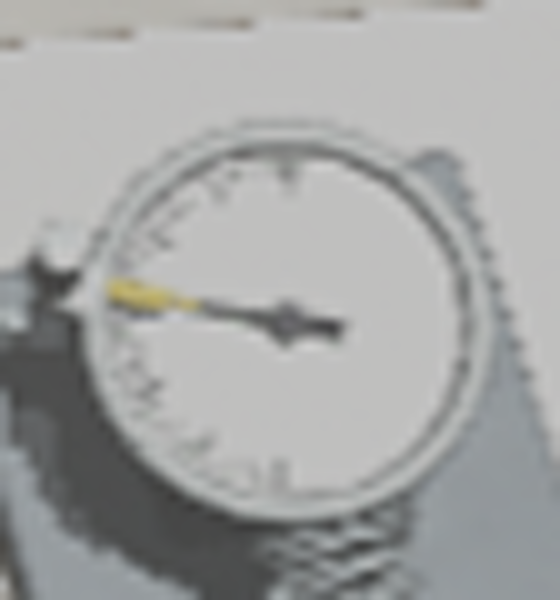

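View pics/s16.png

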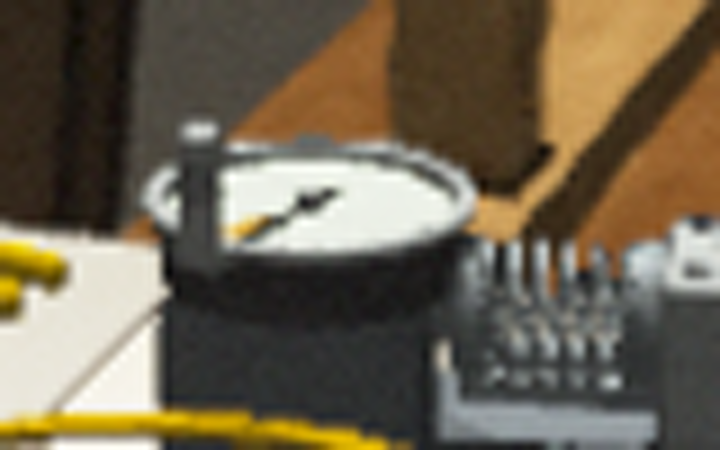

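```bash
python3 - <<'E'
from h import *
np.set_printoptions(precision=4,suppress=True)
hub=np.array([.57,-.1589])
ims=[camera('top') for _ in range(6)]
im=np.mean([i[0].astype(float) for i in ims],0);D=np.median([i[1] for i in ims],0)
hsv=cv2.cvtColor(im.astype(np.uint8),cv2.COLOR_BGR2HSV)
v,u=np.mgrid[205:275,355:420];uv=np.c_[u.ravel(),v.ravel()];P=pts("top",uv,D);h=hsv[v.ravel(),u.ravel()]
r=np.linalg.norm(P[:,:2]-hub,axis=1)
y=(h[:,1]>80)&(abs(h[:,0].astype(int)-27)<10)&(r<.045)&(r>.01);print("pointer z",y.sum(),np.median(P[y,2]),P[y,2].round(4))
f=(r<.028)&(h[:,1]<60)&(h[:,2]>150);print("face z",f.sum(),np.median(P[f,2]))
k=(r<.015)&(h[:,2]<110);print("needle z",k.sum(),np.median(P[k,2]))
b=(r>.036)&(r<.039);print("ring z",np.median(P[b,2]))
lp=(P[:,2]>.1)&(P[:,2]<.114)&(r<.06);c=P[lp].mean(0);print("post",lp.sum(),c,np.degrees(np.arctan2(*(c[:2]-hub)[::-1])),np.linalg.norm(c[:2]-hub))
# initial, same measure
im0,d0=pickle.load(open("top0.pkl","rb"));P0=pts("top",uv,d0);lp=(P0[:,2]>.1)&(P0[:,2]<.114)&(np.linalg.norm(P0[:,:2]-hub,axis=1)<.06);c=P0[lp].mean(0);print("post0",lp.sum(),c,np.degrees(np.arctan2(*(c[:2]-hub)[::-1])),np.linalg.norm(c[:2]-hub))
cv2.imwrite("pics/dz.png",cv2.resize(im[222:252,356:400].astype(np.uint8),None,fx=16,fy=16,interpolation=cv2.INTER_NEAREST))
pickle.dump(im,open("avg.pkl","wb"))
E
```

```text
pointer z 11 0.08106462747376386 [0.0798 0.0807 0.0821 0.0811 0.0789 0.0813 0.0809 0.0827 0.0803 0.0811
 0.0814]
face z 630 0.07678963359171664
needle z 16 0.07881743200748625
ring z 0.08003676040411267
post 28 [ 0.5809 -0.1147  0.1073] 76.19430841653907 0.045482359486775384
post0 28 [ 0.6131 -0.1655  0.1074] -8.716066247899322 0.04361174510641728
```

View pics/dz.png

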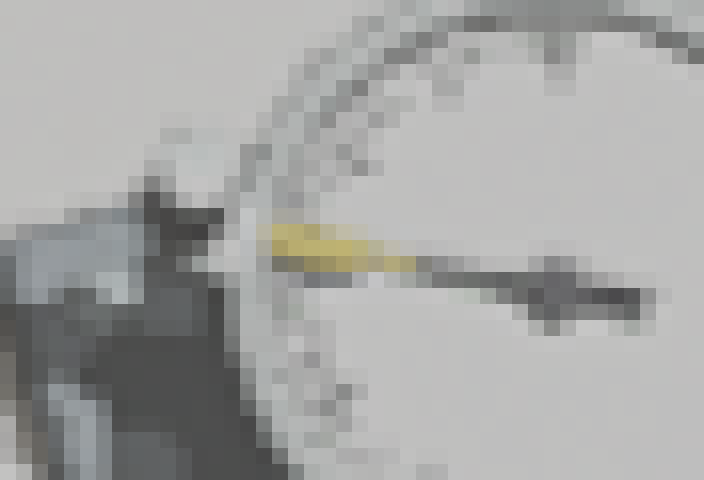

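```bash
python3 - <<'E'
from h import *
im,d=camera('top');cv2.imwrite('pics/final.png',im)
TY=np.radians(10.3);v,u=np.mgrid[200:370,340:460];P=pts("top",np.c_[u.ravel(),v.ravel()],cv2.medianBlur(d,3));z=P[:,2]
X=np.array([np.cos(TY),np.sin(TY)]);q=P[:,:2]-([.5701,-.1588]-.088*X);t=np.c_[q@X,q@[-X[1],X[0]]]
s=(z>.096)&(t[:,0]<.05);print("post x",t[s].mean(0))
cv2.imwrite('pics/f2.png',cv2.resize(im[270:320,385:445],None,fx=11,fy=11,interpolation=cv2.INTER_NEAREST))
E
```

```text
post x [-0.0179356   0.00038468]
```

View pics/final.png

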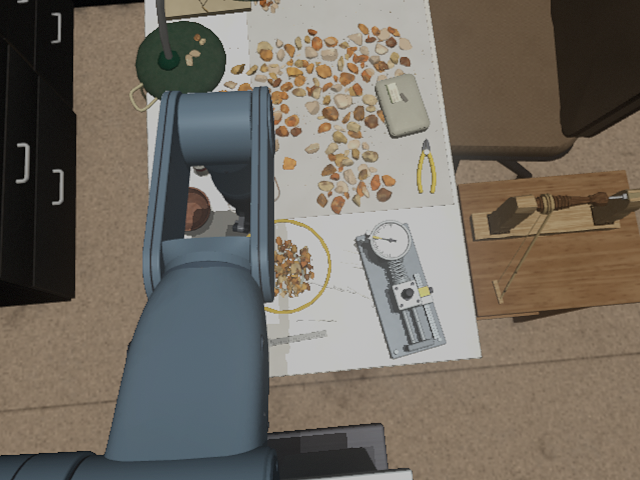

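View pics/f2.png

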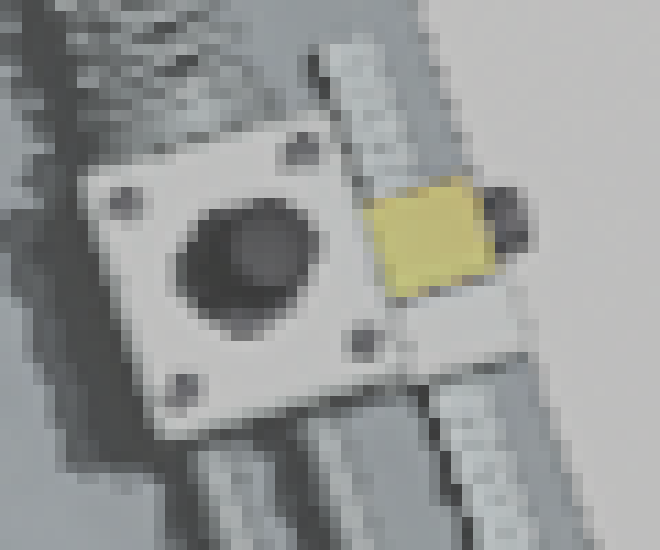

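The ear lies against the brass stop with no visible gap, the limit hand covers the needle, and the robot stands clear. Handing in.

```bash
python3 -c "
from station import *
print(sign_off())"
```

```text
the job is handed in; nothing more can be done
None
```

The job is handed in at about 24 s of the 64 s, with the robot clear and touching nothing. No verdict was reported.

- **Spring and carriage:** I laid the spring on the bed rods. I then pushed the carriage by its post until it stopped moving. The push rose from about 10.7 N to 15.3 N with no further travel, so roughly 4 N bore on the stop. After I let go, the top picture shows the ear flat against the stop with no visible gap.
- **Limit hand:** I turned it about 85° by its finger post and released it. The needle reads about 75.4° in world angle. The hand reads 74.4° uncorrected, about 75° after allowing for the pointer's height above the needle, and 76.2° from the finger post. I take it as aligned within about 1°; I can't measure it finer than that from these pictures.
- **Disagreeing measurements:** The side view gave 78.4° for the needle; I did not use it because height errors affect that view much more. The dial centre traced by the gripped post also came out about 5 mm from the camera's value, so I set the hand by the pictures.
- **Other things on the bench:** The side cutters look unmoved. In the last picture the arm hid the glue bottle and part of the caliper, so I did not check those, though no move went near them.

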